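# Turn the wheel on the stand by its spokes until the valve stem points up

### The job

Turn the spoked wheel on the bench stand, pushing gently on one spoke after another with a fingertip, until the tyre valve is at the very bottom of the wheel with its stem pointing straight up at the hub, ready for the pressure gauge; then draw back. Only push, do not grip or lift anything; keep off the tyre, which is a cleaned test sample, and off the valve itself, and leave everything else on the bench where it is.

Things in the scene. Friction and masses are not known exactly. Their poses are not given: they have to be found in the camera images.
- stand: fixed grey wheel stand: base plate 250 (x) x 240 (y) x 8 mm, an A-frame of 14 mm tube before and behind the wheel at x = -58 and 58 mm, feet 190 mm apart, top at the axle; axle and nuts reach x = -76 to 76 mm. It rises only 18 mm above the axle. Origin under the base; its x axis lies along the axle, away from the robot (yaw up to 0.22 rad), y across the wheel to the robot's left, z up
- hub (a point): centre of the wheel on the axle, 195 mm above the table; does not move or turn with the wheel; axes as the stand's. The blue hub is 48 mm across and 62 mm long
- wheel: upright blue wheel, turns on the axle without stops; origin at its centre, x axis along the axle as the stand's. At the wanted angle its z axis points up and y is the stand's y; turned by a right-handed angle about x, its top moves towards the stand's -y. Its drag of about 0.15 N m (2 to 3 N on a spoke) holds it where it is left. The valve stands on its -z side. Rim: inner radius 132, 28 mm wide
- spoke (a point): middle of one of five equal spokes, on the wheel's +z side, 75 mm from the axle; the others follow every 72 degrees. A spoke runs from the hub to the rim: 20 mm wide and 32 mm deep (x = -16 to 16 mm) out to 80 mm from the axle, then 16 mm wide and 24 mm deep. The gaps between the spokes are open right through the wheel
- tyre: black tyre on the rim, radius 144 to 178 mm, 34 mm wide (x = -17 to 17 mm); turns with the wheel. Not to be touched. Origin at the wheel's centre
- valve: valve: brass stem 8 mm thick with a red cap 12 mm thick, standing inward from the rim half-way between two spokes, 35 mm long, so it ends 97 mm from the axis; turns with the wheel. Origin at its root on the rim; its z axis points along the stem, from the rim to the hub. Not to be touched
- valve_tip (a point): end of the red cap, on the stem's axis, 97 mm from the axle
- gauge: hand tyre-pressure gauge lying on the robot-side part of the stand's base: black round dial body 44 mm across and 20 mm high with a brass chuck 70 mm to one side. Origin under the dial. Leave it
- axle_nut: spare steel axle nut, 26 mm across, 12 mm high, lying on the stand's base on the side away from the robot. Origin under its centre. Leave it
- leak_bottle: white closed bottle with a blue cap, 56 mm across, 150 mm high, standing to one side. Origin under its centre. Leave it
- dish: small glass bowl, 90 mm across, 30 mm high. Origin under its centre. Leave it
- sample_box: closed cardboard box, 100 x 70 x 45 mm high. Origin under its centre. Leave it
- spanner: steel spanner 160 mm long lying flat. Leave it
- tyre_lever: flat orange plastic tyre lever, 130 mm long, 10 mm high. Leave it
- caliper: caliper with black slide, 150 mm long, 12 mm high, lying flat. Leave it

How it is judged:
At the end, for the whole second after the job is handed in: The valve is at the bottom of the wheel with its stem within 5 degrees of straight up, the wheel is at rest, and no bystander is more than 30 mm from where it was (angle between valve's own z axis and vertical below 0.087 rad and height (world z) of valve_tip below 0.12 m and angular speed of wheel below 0.05 rad/s and distance of each of gauge, axle_nut, leak_bottle, dish, sample_box, spanner, tyre_lever, caliper from where it was at the start of the episode below 0.03 m); the robot touches nothing.
It fails at once if the tyre is touched (over 1 N) (contact force between any of the arm, the fingers and tyre above 1 N).
It fails at once if the valve is touched (over 1 N) (contact force between any of the arm, the fingers and valve above 1 N).
It fails at once if the wheel is pushed or gripped hard (over 40 N) (contact force between the fingers and wheel above 40 N).
It fails at once if a bystander is moved or lifted by more than 30 mm (distance of any of gauge, axle_nut, leak_bottle, dish, sample_box, spanner, tyre_lever, caliper from where it was at the start of the episode above 0.03 m).
It also fails if it takes over 51 s, if anything falls off the work surface, if the arm or the gripper's body presses on something with over 40 N, if the wrist force passes 120 N, or if a joint passes its speed limit or range.

### The arm

A 7-joint arm with a two-finger parallel gripper is mounted at the origin on the work surface. World frame = base frame: x ahead of the robot, y to its left, z up, the work surface at z = 0. Lengths are in m, angles in rad, forces in N, time in s.
With the tool pointing down it reaches from about 0.4 to 0.875 m from the base axis. Payload 19.3 kg.
Tool frame: the origin (TCP) lies at the very end of the fingers, on their centre line; the grasp point (between the pads) lies 19 mm behind it; z points along the fingers, y is the direction in which the jaws open and shut (so a half turn about z gives the same grasp; the last joint's range is limited). The gripper opens to 85 mm and grips with 20 to 120 N. Pads are 22 mm wide; open, the fingers measure 114 mm over their backs; the gripper's body (76 mm by 85 mm) begins 54 mm behind the grasp point. The pads swing forward as they close: fully open they stand 13 mm farther back than shut.
Start: joints at [-1.249, 0.521, -0.036, 1.599, 0.021, 1.021, -0.113], TCP at [0.239, 0.578, 0.231] pointing down, gripper open.
Joint ranges: [-2.91, 2.91], [-0.3, 2.13], [-1.5, 1.42], [0.17, 2.43], [-1.26, 4.41], [0.16, 1.93], [-2.52, 2.52]. Speed limits (rad/s): [1.89, 1.89, 2.39, 2.39, 3.01, 3.01, 3.01].

### API

Orientations are given as [roll, pitch, yaw] about the fixed x, y, z axes, in that order (R = Rz(yaw) Ry(pitch) Rx(roll)).
In Python, from workcell import bot, grab_frame, calibration, workorder gives the robot as it stands.
- The arm moves only by the tool move_arm, never from a script. Its arguments are lists of equal length, an entry for each row: "jaw": the closure in counts, from 0 (fully open) to 255 (shut); "dp": the shift along the tool's x, y, z in units of 800 mm (1.0 is 800 mm), a list of three; "rotation": the turn, a rotation vector about the tool's x, y, z in units of pi rad (1.0 is pi rad), a list of three. In form: {"jaw": [jaw, ...], "dp": [[dx, dy, dz], ...], "rotation": [[rx, ry, rz], ...]}. A call has 1 to 10 rows; each row shifts and turns the commanded pose from where the row before left it, along the tool's axes as they then stand; what a row does not reach is not made up. A row lasts 1/8 s, in which the tool goes at most 62.5 mm and 10.7 degrees, less where a joint would pass 70% of its speed; a pose out of reach is approached as far as the arm can. A call with a number of a shift or a turn outside -1 to 1 is refused whole. A call with a gripper value outside its range is refused whole. The fingers move at their own pace and stop on an object; "squeeze" is the grip in N (left out, the last holds). Time passes only in rows, so rows that do not move let the fingers close. It gives the time, the measured TCP pose, the force and the opening at its end, in the units of the state.
- bot.observe(): the state, without advancing time (a new reading comes with each control period).
- grab_frame(name): name is "side" or "top"; returns the picture (420x560x3 uint8, blue, green, red); there is no depth.
- calibration(name): a dict with "camera_matrix" (3x3 intrinsics, pixels), "dist" ([k1, k2, p1, p2, k3] as OpenCV has them; the pictures are not rectified), "T" (4x4, takes a point from camera to world coordinates). Camera axes: x right, y down, z forward; pixel columns grow to the right and rows downward; lengths in m; the calibration is good to about 2 mm. A picture is of the moment at which its call begins. calibration takes no time and is no camera call.
- workorder.job_done(): hands the job in, once; it reports no verdict.
The state is a dict: "clock": time; "qpos": joint angles; "qd": joint speeds; "joint_efforts": joint torques, N m; "position": TCP position; "tool_rot": TCP orientation; "force": force on the tool from outside, world axes, zero at the start; "moment": the same for the moment, N m; "grip_width": finger opening in m.
Only numpy, scipy, OpenCV 4.12 (cv2) and the standard library are available. Lean on these libraries where they do the work, as an engineer would, in place of code of your own. Each camera call takes 0.05 s, during which the arm holds its last target. There are 200 camera calls.

## Working session

There is one attempt and no reset: what is moved stays moved. The work goes in short steps, Python scripts to look and compute and a tool call to move; the robot and the scene stay as the last step left them, time stands still between calls to the robot, and variables do not carry over. Pictures are saved under pics/ and viewed, about 8 in all and at most 12, crops included, and the job is handed in when it is done.

Besides the shell and the picture viewer there is one more tool, called as name(argument=value, ...) on one line, values as JSON. move_arm: Moves the arm, as the interface text tells. Shifts and turns lie within -1 to 1; 1 stands for 800 mm of shift or pi rad of turn. Its arguments: {"type":"object","properties":{"jaw":{"type":"array","items":{"type":"number"}},"dp":{"type":"array","items":{"type":"array","items":{"type":"number","minimum":-1,"maximum":1}}},"rotation":{"type":"array","items":{"type":"array","items":{"type":"number","minimum":-1,"maximum":1}}},"squeeze":{"type":"number"}},"required":["jaw","dp","rotation"]}

```bash
mkdir -p pics; ls
python3 - <<'E'
from workcell import bot, grab_frame, calibration
import cv2
print(bot.observe())
for n in("side","top"):
    c=calibration(n);print(n,c)
    cv2.imwrite(f"pics/{n}0.png",grab_frame(n))
E
```

```text
pics
{'clock': 0.0, 'qpos': array([-1.24917263,  0.52202128, -0.03632107,  1.60003245,  0.02118808,
        1.02110216, -0.11277832]), 'qd': array([ 5.51512335e-04,  5.67942722e-04,  1.37364209e-05,  9.22882824e-04,
        4.66208628e-04, -4.25957275e-04,  1.29763359e-04]), 'joint_efforts': array([ 1.21269454e-04, -9.27066922e+01,  1.97986789e+00, -3.69946146e+01,
        1.77979062e-02,  7.83063238e-03,  7.63193430e-05]), 'position': array([0.23857187, 0.57729018, 0.23071252]), 'tool_rot': array([-3.14041661e+00,  7.82755156e-05,  2.74976944e+00]), 'force': array([ 0.40448559, -0.05124261, -0.28377754]), 'moment': array([ 0.00164254, -0.04174225, -0.00846709]), 'grip_width': 0.08528590686895363}
side {'camera_matrix': array([[528.96357479,   0.        , 275.05981283],
       [  0.        , 528.96357479, 205.58465668],
       [  0.        ,   0.        ,   1.        ]]), 'dist': array([-0.09795502,  0.        ,  0.        ,  0.        ,  0.        ]), 'T': array([[ 9.76593474e-01, -1.36543114e-01,  1.66196163e-01,
         3.42257081e-01],
       [-2.15093302e-01, -6.19082899e-01,  7.55295462e-01,
        -1.12080530e+00],
       [-2.41191544e-04, -7.73364301e-01, -6.33961829e-01,
         1.10177778e+00],
       [ 0.00000000e+00,  0.00000000e+00,  0.00000000e+00,
         1.00000000e+00]])}
top {'camera_matrix': array([[423.51787252,   0.        , 276.99770128],
       [  0.        , 423.51787252, 210.99073931],
       [  0.        ,   0.        ,   1.        ]]), 'dist': array([-0.0003623,  0.       ,  0.       ,  0.       ,  0.       ]), 'T': array([[ 0.02672946, -0.99720562,  0.0697602 ,  0.48382255],
       [-0.99919202, -0.02874755, -0.02808702,  0.00641191],
       [ 0.03001397, -0.06895308, -0.99716831,  1.41131294],
       [ 0.        ,  0.        ,  0.        ,  1.        ]])}
```

View pics/side0.png

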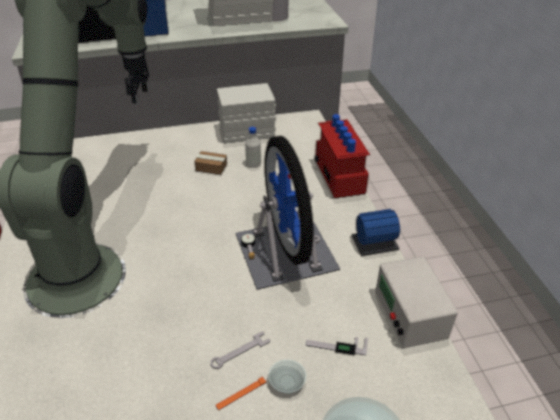

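View pics/top0.png

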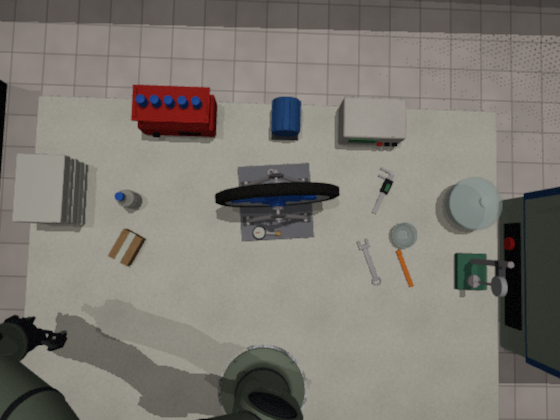

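The side view shows the wheel near-edge-on at (288,200) and the base plate at (237-337, 220-285). The top view has the plate at (238-313, 163-241), with the gauge at (260,233). I need enlarged crops of both.

Run:
```python
import cv2,numpy as np
a=cv2.imread("pics/side0.png")[125:295,225:345]; b=cv2.imread("pics/top0.png")[155:250,205:350]
cv2.imwrite("pics/c1.png",cv2.resize(a,None,fx=3.5,fy=3.5,interpolation=cv2.INTER_CUBIC))
cv2.imwrite("pics/c2.png",cv2.resize(b,None,fx=5,fy=5,interpolation=cv2.INTER_CUBIC))
```

```text
(no output)
```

View pics/c1.png

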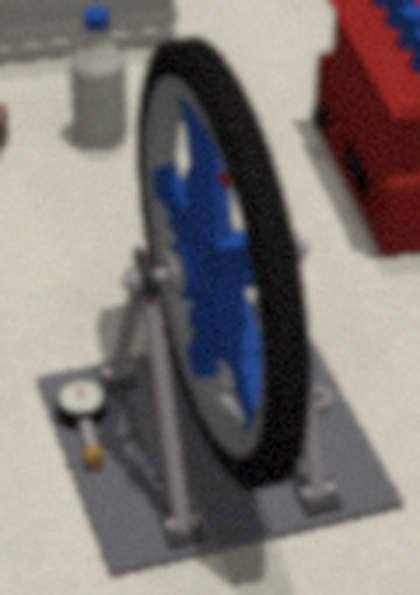

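View pics/c2.png

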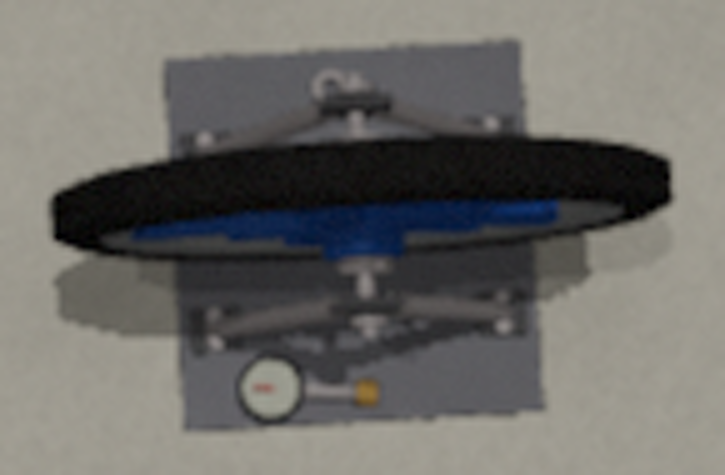

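Side crop: the red cap is at image (289.6,176.4). One spoke points up-left to about (277,154), and others show at the right and lower right. Top crop: plate corners are at (238,167), (309,163), (314,236.6) and (242,241).

```bash
cat > h.py <<'E'
import numpy as np,cv2
from workcell import calibration
def ray(n,px):
    c=calibration(n);u=cv2.undistortPoints(np.array([[px]],float),c["camera_matrix"],np.array(c["dist"]))[0,0]
    return c["T"][:3,3],c["T"][:3,:3]@np.r_[u,1]
def onplane(n,px,p0,nrm):
    o,d=ray(n,px);return o+d*(np.dot(np.subtract(p0,o),nrm)/np.dot(d,nrm))
def proj(n,P):
    c=calibration(n);Ti=np.linalg.inv(c["T"])
    return cv2.projectPoints(np.atleast_2d(P).astype(float),cv2.Rodrigues(Ti[:3,:3])[0],Ti[:3,3],c["camera_matrix"],np.array(c["dist"]))[0][:,0]
E
python3 - <<'E'
from h import *
C=[onplane("top",p,[0,0,.008],[0,0,1]) for p in [(238,167),(309,163),(314,236.6),(242,241)]]
C=np.array(C);print(C.round(4))
print("sizes",np.linalg.norm(C[0]-C[1]),np.linalg.norm(C[1]-C[2]))
ctr=C.mean(0)
ex=(C[0]+C[1]-C[2]-C[3]);ey=C[0]+C[3]-C[1]-C[2]
print(ctr,"yaw",np.arctan2(ex[1],ex[0]),np.arctan2(-ey[0],ey[1]))
C2=[onplane("side",p,[0,0,.008],[0,0,1]) for p in [(225+38/3.5,125+380/3.5),(225+112/3.5,125+575/3.5),(225+402/3.5,125+505/3.5)]];print("side corners",np.round(C2,4))
yaw=(np.arctan2(ex[1],ex[0])+np.arctan2(-ey[0],ey[1]))/2
n=np.array([np.cos(yaw),np.sin(yaw),0]);y=np.array([-n[1],n[0],0]);hub=np.r_[ctr[:2],.195]
def polar(px,off=0):
    P=onplane("side",px,hub+n*off,n)-hub;a=P@y;b=P[2];return np.hypot(a,b),np.degrees(np.arctan2(-a,b))
f=lambda x,y:(225+x/3.5,125+y/3.5)
print("angles = right-handed turn about x from up")
print("cap",polar(f(226,180)),polar(f(226,180),-.006))
for s in [(180,100),(160,190),(250,240),(205,370),(250,420)]:print(s,polar(f(*s)),polar(f(*s),-.014))
E
```

```text
[[ 0.7254  0.101   0.008 ]
 [ 0.7465 -0.1362  0.008 ]
 [ 0.5004 -0.1582  0.008 ]
 [ 0.4795  0.0797  0.008 ]]
sizes 0.2381535343985799 0.24709470536139247
[ 0.61294036 -0.02843154  0.008     ] yaw 0.08766491637672194 0.08832454901775814
side corners [[ 0.4825  0.076   0.008 ]
 [ 0.5029 -0.1603  0.008 ]
 [ 0.7478 -0.1372  0.008 ]]
angles = right-handed turn about x from up
cap (np.float64(0.10510083679593737), np.float64(14.277691910283558)) (np.float64(0.12282157917349998), np.float64(20.473957763689572))
(180, 100) (np.float64(0.13274678608549073), np.float64(-40.43855911879349)) (np.float64(0.13842769289111956), np.float64(-17.685467024392914))
(160, 190) (np.float64(0.14381277395001954), np.float64(-100.2002827000512)) (np.float64(0.09591330797535226), np.float64(-83.87875317500723))
(250, 240) (np.float64(0.11829982033428611), np.float64(42.93013177194558)) (np.float64(0.16706414371406622), np.float64(45.05395359178187))
(205, 370) (np.float64(0.12371354048319767), np.float64(-172.36688895928555)) (np.float64(0.0868627037613853), np.float64(163.30733461995703))
(250, 420) (np.float64(0.12298959656885498), np.float64(130.53600865802125)) (np.float64(0.13727873573250715), np.float64(107.88238834913622))
```

move_arm(jaw=[255,255,255,255,255,255,255,255], dp=[[0,0,-0.06],[0,0,-0.06],[0,0,-0.06],[0,0,0],[0,0,0],[0,0,0],[0,0,0],[0,0,0]], rotation=[[0,0,0],[0,0,0],[0,0,0],[-0.019,-0.046,0],[-0.019,-0.046,0],[-0.019,-0.046,0],[-0.019,-0.046,0],[0,0,0]])

```text
clock: 1.1
position: [0.2357, 0.5781, 0.3737]
tool_rot: [2.875, 0.574, 2.677]
force: [-0.6, 0.3, 0.0]
grip_width: 0.0002
```

Run:
```python
from workcell import bot
import numpy as np
s=bot.observe();np.set_printoptions(precision=5,suppress=True)
for k in("clock","qpos","position","tool_rot","grip_width","force"):print(k,s[k])
from scipy.spatial.transform import Rotation as R
D=[([-1.24917263,0.52202128,-0.03632107,1.60003245,0.02118808,1.02110216,-0.11277832],[-3.14041661,7.8e-5,2.74976944],[0.23857187,0.57729018,0.23071252]),(s["qpos"],s["tool_rot"],s["position"])]
import itertools
for q,t,p in D:
    T=R.from_euler('xyz',t)
    for sg in itertools.product([1,-1],repeat=3):
        A=R.from_euler('ZYZYZY',[q[0],q[1],sg[0]*q[2],q[3],sg[1]*q[4],q[5]])
        zt=T.as_matrix()[:,2];z=A.as_matrix()[:,2]
        if sg[2]==1: print(sg,z,zt,"az diff",np.arctan2(zt[1],zt[0])-np.arctan2(z[1],z[0]))
```

```text
clock 1.1
qpos [-1.6627   0.37484  0.08914  1.62734  0.6375   1.22245 -0.64389]
position [0.23567 0.57815 0.37373]
tool_rot [2.8752  0.57386 2.67685]
grip_width 0.00021721959639382364
force [-0.60777  0.32755  0.00984]Traceback (most recent call last):
  File "<stdin>", line 11, in <module>
  File "scipy/spatial/transform/_rotation.pyx", line 1413, in scipy.spatial.transform._rotation.Rotation.from_euler
ValueError: Expected axis specification to be a non-empty string of upto 3 characters, got ZYZYZY
```

```bash
cat > kin.py <<'E'
import numpy as np
from scipy.spatial.transform import Rotation as R
from scipy.optimize import least_squares
LO=np.array([-2.91,-.3,-1.5,.17,-1.26,.16,-2.52]);HI=np.array([2.91,2.13,1.42,2.43,4.41,1.93,2.52])
def fk(q,P,sg):
    b,c,h,L1,L2,L3=P
    Z=lambda a:R.from_euler('z',a);Y=lambda a:R.from_euler('y',a)
    A=Z(sg[3]*q[0]+b)*Y(q[1]);p=np.array([0,0,h])+A.apply([0,0,L1])
    elb=p.copy()
    A=A*Z(sg[0]*q[2])*Y(q[3]);p=p+A.apply([0,0,L2])
    A=A*Z(sg[1]*q[4])*Y(q[5]);p=p+A.apply([0,0,L3])
    return p,A*Z(sg[2]*q[6]+c),elb
D=[([-1.24917263,0.52202128,-0.03632107,1.60003245,0.02118808,1.02110216,-0.11277832],[-3.14041661,7.8e-5,2.74976944],[0.23857187,0.57729018,0.23071252]),
([-1.6627,0.37484,0.08914,1.62734,0.6375,1.22245,-0.64389],[2.8752,0.57386,2.67685],[0.23567,0.57815,0.37373])]
def resid(P,sg):
    r=[]
    for q,t,p in D:
        pp,A,_=fk(q,P,sg);r+=list(pp-p)+list((A.inv()*R.from_euler('xyz',t)).as_rotvec()*.5)
    return np.array(r)
E
python3 - <<'E'
from kin import *
import itertools
out=[]
for sg in itertools.product([1,-1],repeat=4):
  for c0 in (0,1.57,3.1,-1.57):
    s=least_squares(resid,[2.4 if sg[3]==1 else 0,c0,.39,.45,.47,.3],args=(sg,));out.append((s.cost,sg,s.x.round(4)))
out.sort(key=lambda t:t[0])
for o in out[:4]:print(o)
E
```

```text
(np.float64(0.0003525325150002672), (-1, -1, -1, -1), array([-0.0791,  1.4992,  0.4337,  0.4474,  0.4732,  0.3438]))
(np.float64(0.00035253251500034366), (-1, -1, -1, -1), array([-0.0791,  1.4992,  0.4337,  0.4474,  0.4732,  0.3438]))
(np.float64(0.000352532515000371), (-1, -1, -1, -1), array([-0.0791,  1.4992,  0.4337,  0.4474,  0.4732,  0.3438]))
(np.float64(0.0003525325150004547), (-1, -1, -1, -1), array([-0.0791,  1.4992,  0.4337,  0.4474,  0.4732,  0.3438]))
```

```bash
cat > go.py <<'E'
import numpy as np
from scipy.spatial.transform import Rotation as R
from workcell import bot
np.set_printoptions(precision=4,suppress=True)
def plan(tgt,Rt=None,p=None,A=None,n=None,show=True):
    """straight rows from pose (p,A) to (tgt,Rt): same dp/rotation in the tool frame, rotating first-order split"""
    s=bot.observe()
    if p is None:p=s["position"]
    if A is None:A=R.from_euler('xyz',s["tool_rot"])
    Rt=A if Rt is None else Rt
    rv=(A.inv()*Rt).as_rotvec();d=np.subtract(tgt,p)
    n=n or int(max(np.ceil(np.linalg.norm(d)/.055),np.ceil(np.linalg.norm(rv)/.17),1))
    print("n",n,"rot/row",rv/n/np.pi)
    B=A;L=[]
    for i in range(n):
        L.append((B.inv().apply(d/n)/.8).round(4).tolist());B=B*R.from_rotvec(rv/n)
    print(L)
    return tgt,Rt
def log():
    s=bot.observe();print({k:s[k] for k in("clock","qpos","position","tool_rot","force")})
    open("log.txt","a").write(repr((s["qpos"].tolist(),np.array(s["tool_rot"]).tolist(),np.array(s["position"]).tolist()))+"\n")
E
python3 -c "
from go import *
log();plan([.40,.30,.42])"
```

```text
{'clock': 1.1, 'qpos': array([-1.6627,  0.3748,  0.0891,  1.6273,  0.6375,  1.2224, -0.6439]), 'position': array([0.2357, 0.5781, 0.3737]), 'tool_rot': array([2.8752, 0.5739, 2.6769]), 'force': array([-0.6078,  0.3275,  0.0098])}
n 6 rot/row [0. 0. 0.]
[[-0.0527, -0.0411, 0.0122], [-0.0527, -0.0411, 0.0122], [-0.0527, -0.0411, 0.0122], [-0.0527, -0.0411, 0.0122], [-0.0527, -0.0411, 0.0122], [-0.0527, -0.0411, 0.0122]]
```

move_arm(jaw=[255,255,255,255,255,255,255], dp=[[-0.053,-0.041,0.012],[-0.053,-0.041,0.012],[-0.053,-0.041,0.012],[-0.053,-0.041,0.012],[-0.053,-0.041,0.012],[-0.053,-0.041,0.012],[0,0,0]], rotation=[[0,0,0],[0,0,0],[0,0,0],[0,0,0],[0,0,0],[0,0,0],[0,0,0]])

```text
clock: 1.98
position: [0.4042, 0.2946, 0.4234]
tool_rot: [2.87, 0.57, 2.662]
force: [-0.4, 1.3, 0.5]
grip_width: -0.0001
```

```bash
python3 -c "
from go import *
log();plan([.40,.10,.45])"
```

```text
{'clock': 1.975, 'qpos': array([-1.3881, -0.0733,  0.2613,  2.0286,  0.6987,  1.0083, -0.2847]), 'position': array([0.4042, 0.2946, 0.4234]), 'tool_rot': array([2.87  , 0.5696, 2.6623]), 'force': array([-0.4169,  1.3195,  0.5363])}
n 4 rot/row [0. 0. 0.]
[[-0.0271, -0.0546, -0.0074], [-0.0271, -0.0546, -0.0074], [-0.0271, -0.0546, -0.0074], [-0.0271, -0.0546, -0.0074]]
```

```bash
cat >> kin.py <<'E'
sgn=(-1,-1,-1,-1)
def fk(q,P,sg=sgn):
    # P: b,c,h,L1,L2,L3, y1,(shoulder side) ; elbow x/y offs; y fore; wrist x,y
    b,c,h,L1,L2,L3,y1,ex,ey,fx,wx,wy=P
    Z=lambda a:R.from_euler('z',a);Y=lambda a:R.from_euler('y',a)
    A=Z(-q[0]+b)*Y(q[1]);p=np.array([0,0,h])+A.apply([ex,y1,L1]);elb=p.copy()
    A=A*Z(-q[2])*Y(q[3]);p=p+A.apply([fx,ey,L2])
    A=A*Z(-q[4])*Y(q[5]);p=p+A.apply([wx,wy,L3])
    return p,A*Z(-q[6]+c),elb
import os
D=D[:1]
if os.path.exists("log.txt"):D+=[eval(l) for l in open("log.txt")]
def fit():
    pr=np.array([0,np.pi/2,.39,.45,.47,.3]+[0]*6)
    w=np.array([20,20]+[.01]*10)*.05
    f=lambda P:np.r_[resid(P,sgn),(P-pr)*w]
    s=least_squares(f,pr);return s
E
python3 - <<'E'
from kin import *
np.set_printoptions(precision=4,suppress=True)
s=fit();print(s.x);print(resid(s.x,sgn).reshape(-1,6))
for q,t,p in D:
    # orientation only, angle between z axes
    A=R.from_euler('xyz',t);print((fk(q,s.x)[1].inv()*A).as_rotvec())
E
```

```text
[-0.      1.5708  0.343   0.52    0.4365  0.3205  0.0007  0.011  -0.0669
  0.0088  0.0141  0.007 ]
[[-0. -0.  0. -0.  0. -0.]
 [ 0.  0.  0. -0.  0. -0.]
 [ 0.  0. -0. -0.  0. -0.]]
[-0.  0. -0.]
[-0.  0. -0.]
[-0.  0. -0.]
```

```bash
cat >> kin.py <<'E'
HUB=np.array([.613,-.0285,.195]);YAW=.088
n=np.array([np.cos(YAW),np.sin(YAW),0]);yv=np.array([-n[1],n[0],0]);zv=np.array([0,0,1.])
def tip(r,deg,x=0):
    a=np.radians(deg);return HUB+n*x+r*(-np.sin(a)*yv+np.cos(a)*zv)
def toolR(tilt,az=YAW,spin=0):
    # z axis tilted from down toward heading az; y axis along +left of heading; 
    t=np.radians(tilt);z=np.array([np.sin(t)*np.cos(az),np.sin(t)*np.sin(az),-np.cos(t)])
    y=np.array([-np.sin(az),np.cos(az),0]);x=np.cross(y,z)
    return R.from_matrix(np.c_[x,y,z])*R.from_euler('z',spin,degrees=True)
def ik(p,Rt,q0,P,w=.01):
    f=lambda q:np.r_[(fk(q,P)[0]-p)*10,(fk(q,P)[1].inv()*Rt).as_rotvec()*3,w*(q-q0)]
    s=least_squares(f,np.clip(q0,LO+.03,HI-.03),bounds=(LO+.02,HI-.02));r=f(s.x)[:6];return s.x,np.abs(r).max()
E
python3 - <<'E'
from kin import *
np.set_printoptions(precision=2,suppress=True)
P=fit().x;q0=np.array(D[-1][0]);rng=np.random.default_rng(0)
for tilt in(40,50,60,70,80,90):
  for spin in(0,180):
    best=None
    for k in range(14):
      s=q0 if k==0 else rng.uniform(LO,HI)
      q,e=ik(tip(75,0),toolR(tilt,YAW,spin),s,P,.003)
      c=e+.02*np.abs(q-q0).sum() if e<.05 else 9+e
      if best is None or c<best[0]:best=(c,e,q)
    print(tilt,spin,best[1].round(3),best[2],fk(best[2],P)[2])
E
```

```text
40 0 735.775 [ 0.57 -0.12 -0.9   0.19  2.5   0.18 -1.12] [-0.04  0.03  0.86]
40 180 735.775 [-1.42 -0.13 -0.8   0.19  2.45  0.18 -1.07] [-0.01 -0.06  0.86]
50 0 735.775 [ 1.19 -0.12 -0.91  0.19  2.47  0.18 -1.43] [-0.02  0.05  0.86]
50 180 735.775 [-1.99 -0.13 -0.81  0.19  2.47  0.18 -0.77] [ 0.02 -0.05  0.86]
60 0 735.775 [-1.78 -0.13 -0.79  0.19  2.48  0.18  1.86] [ 0.01 -0.06  0.86]
60 180 735.775 [-1.57 -0.13 -0.8   0.19  2.45  0.18 -1.24] [-0.   -0.06  0.86]
70 0 735.775 [-0.85 -0.12 -0.8   0.19  2.49  0.18  0.4 ] [-0.03 -0.04  0.86]
70 180 735.775 [-1.57 -0.13 -0.8   0.19  2.44  0.18 -1.25] [-0.   -0.06  0.86]
80 0 735.775 [ 0.39 -0.12 -0.87  0.19  2.52  0.18 -0.88] [-0.05  0.02  0.86]
80 180 735.775 [ 1.99 -0.13 -0.89  0.19  2.56  0.18  0.54] [0.02 0.05 0.86]
90 0 735.775 [ 1.2  -0.12 -0.93  0.19  2.5   0.18 -1.42] [-0.02  0.05  0.86]
90 180 735.775 [-1.6  -0.13 -0.81  0.19  2.44  0.18 -1.28] [ 0.   -0.06  0.86]
```

```bash
cat > t.py <<'E'
from kin import *
np.set_printoptions(precision=2,suppress=True)
P=fit().x;q0=np.array(D[-1][0]);rng=np.random.default_rng(0)
for tilt in(40,50,60,70,80,90):
  for spin in(0,180):
    best=None
    for k in range(14):
      s=q0 if k==0 else rng.uniform(LO,HI)
      q,e=ik(tip(.075,0),toolR(tilt,YAW,spin),s,P,.003)
      c=e+.02*np.abs(q-q0).sum() if e<.05 else 9+e
      if best is None or c<best[0]:best=(c,e,q)
    print(tilt,spin,best[1].round(3),best[2],fk(best[2],P)[2])
E
python3 t.py
```

```text
40 0 0.0 [ 0.53  0.24 -0.7   2.17  1.14  0.18  0.48] [ 0.12 -0.07  0.85]
40 180 0.03 [ 0.52  0.24 -0.68  2.16  0.99  0.18 -2.5 ] [ 0.12 -0.06  0.85]
50 0 0.0 [-0.16  0.26  0.12  2.35  3.31  0.35 -1.72] [0.14 0.02 0.84]
50 180 0.0 [-0.88  0.74  1.23  2.32  4.06  0.86  0.44] [0.23 0.28 0.72]
60 0 0.025 [ 1.07  0.64 -1.48  2.41  2.34  0.79 -0.47] [ 0.16 -0.28  0.75]
60 180 0.007 [-0.84  1.18  1.4   2.41  3.79  1.39  0.36] [0.32 0.36 0.53]
70 0 0.248 [-0.74  1.03  1.14  2.41  3.59  1.38 -2.5 ] [0.33 0.3  0.6 ]
70 180 0.213 [-0.77  1.41  1.4   2.41  3.54  1.64  0.28] [0.37 0.36 0.42]
80 0 0.373 [-0.65  1.24  1.04  2.41  3.29  1.71 -2.5 ] [0.39 0.3  0.5 ]
80 180 0.317 [-0.72  1.74  1.4   2.41  3.08  1.84  0.03] [0.38 0.34 0.24]
90 0 0.297 [-0.64  1.37  0.86  2.41  2.91  1.91 -2.5 ] [0.41 0.3  0.43]
90 180 0.252 [-0.77  2.11  1.4   2.41  2.58  1.73 -0.29] [0.32 0.31 0.07]
```

```bash
cat > clr.py <<'E'
from kin import *
def box(hx,hy,z0,z1,m=7):
    g=[np.array([x,y,-z]) for x in np.linspace(-hx,hx,m) for y in np.linspace(-hy,hy,m) for z in np.linspace(z0,z1,m+2)]
    return np.array(g)
TIPB=box(.011,.0145,0,.045);KN=box(.014,.035,.045,.073);BODY=np.r_[KN,box(.043,.043,.073,.2)]
def loc(X):
    d=X-HUB;return np.c_[d@n,d@yv,d[:,2]]
def tyre(L):
    r=np.hypot(L[:,1],L[:,2]);return np.hypot(np.maximum(np.abs(L[:,0])-.017,0),np.maximum(np.maximum(.144-r,r-.178),0)).min()
def seg(L,a,b,rad):
    a=np.array(a);b=np.array(b);t=np.clip((L-a)@(b-a)/((b-a)@(b-a)),0,1);return (np.linalg.norm(L-a-t[:,None]*(b-a),axis=1)-rad).min()
def clear(p,Rt):
    L=loc(p+Rt.apply(np.r_[TIPB,BODY]))
    s=min(seg(L,[-.058,0,.010],[-.058,sg*.095,-.19],.008) for sg in(1,-1))
    s=min(s,seg(L,[-.076,0,0],[.076,0,0],.014),seg(L,[-.031,0,0],[.031,0,0],.024))
    return tyre(L),s
E
cat > t2.py <<'E'
from clr import *
np.set_printoptions(precision=2,suppress=True)
P=fit().x;q0=np.array(D[-1][0]);rng=np.random.default_rng(0)
seeds=[q0,np.array([-.16,.26,.12,2.35,3.31,.35,-1.72]),np.array([-.88,.74,1.23,2.32,3.9,.86,.44])]+[rng.uniform(LO,HI) for _ in range(5)]
A=[-90,-60,-30,0,30,60,90]
for az in(-60,-40,-20,0,20,40,60):
 for tilt in(40,50,60,70):
  Rt=toolR(tilt,YAW+np.radians(az))
  c=np.array([clear(tip(.075,a,.003),Rt) for a in A])
  if (c.min(1)>.008).sum()<3: continue
  ok=[]
  for a in A:
    b=min(min(ik(tip(.075,a,.003),Rt*R.from_euler('z',sp,degrees=True),s,P,.002)[1] for s in seeds) for sp in(0,180))
    ok.append(b)
  print(az,tilt,"tyre",(c[:,0]*1000).round(),"stand",(c[:,1]*1000).round(),"ik",np.array(ok))
E
time python3 t2.py
```

```text
-20 70 tyre [16. 15. 16. 16. 20. 43. 52.] stand [ 37.  35.  36.  41.  34.   5. -10.] ik [0.   0.03 0.07 0.1  0.13 0.14 0.12]
0 50 tyre [8. 8. 8. 8. 8. 8. 8.] stand [21. 34. 37. 43. 37. 34. 21.] ik [0. 0. 0. 0. 0. 0. 0.]
0 60 tyre [22. 22. 22. 22. 22. 22. 22.] stand [19. 29. 36. 41. 36. 29. 19.] ik [0.13 0.1  0.05 0.   0.   0.   0.  ]
0 70 tyre [35. 30. 31. 34. 31. 30. 35.] stand [18. 17. 35. 41. 35. 17. 18.] ik [0.33 0.34 0.28 0.19 0.1  0.01 0.  ]
20 70 tyre [52. 43. 20. 16. 16. 15. 16.] stand [-10.   5.  34.  41.  36.  35.  37.] ik [0. 0. 0. 0. 0. 0. 0.]
real	0m30.795s
user	0m31.302s
sys	0m0.040s
```

```bash
cat > t3.py <<'E'
from clr import *
np.set_printoptions(precision=2,suppress=True)
P=fit().x;q0=np.array(D[-1][0]);rng=np.random.default_rng(1)
for az,tilt in((20,70),(20,60),(10,60),(30,70)):
  Rt0=toolR(tilt,YAW+np.radians(az))
  for sp in(0,180):
    Rt=Rt0*R.from_euler('z',sp,degrees=True);c=[]
    for k in range(12):
      q,e=ik(tip(.075,0,.003),Rt,q0 if k==0 else rng.uniform(LO,HI),P,.002)
      if e<.02:c.append((np.abs(q-q0).max(),q))
    if not c:continue
    c.sort(key=lambda t:t[0]);q=c[0][1];print(az,tilt,sp,len(c),q,"elb",fk(q,P)[2])
    o=[]
    for a,x in((-45,.003),(-30,.003),(30,.003),(60,.003),(80,.003),(60,-.04),(0,-.04),(-30,-.04),(0,-.10)):
      qq,e=ik(tip(.075,a,x),Rt,q,P,.002);o.append((a,x,round(e,3),np.abs(qq-q).max().round(2)))
    print("   ",[tuple(map(float,t)) for t in o])
E
python3 t3.py
```

```text
20 70 0 7 [ 1.31  0.92 -1.48  2.38  2.95  0.46 -0.44] elb [ 0.11 -0.41  0.65]
    [(-45.0, 0.003, 0.05, 0.15), (-30.0, 0.003, 0.012, 0.12), (30.0, 0.003, 0.0, 0.09), (60.0, 0.003, 0.0, 0.14), (80.0, 0.003, 0.0, 0.19), (60.0, -0.04, 0.0, 0.19), (0.0, -0.04, 0.116, 0.15), (-30.0, -0.04, 0.224, 0.05), (0.0, -0.1, 0.355, 1.22)]
20 70 180 4 [-0.52  1.23  1.23  2.34  3.79  1.91  0.69] elb [0.43 0.25 0.5 ]
    [(-45.0, 0.003, 0.0, 0.13), (-30.0, 0.003, 0.0, 0.09), (30.0, 0.003, 0.0, 0.11), (60.0, 0.003, 0.0, 0.2), (80.0, 0.003, 0.0, 0.24), (60.0, -0.04, 0.0, 0.31), (0.0, -0.04, 0.045, 0.16), (-30.0, -0.04, 0.151, 0.09), (0.0, -0.1, 0.273, 0.36)]
20 60 0 8 [ 1.22  0.64 -1.34  2.33  3.02  0.29 -0.74] elb [ 0.11 -0.3   0.75]
    [(-45.0, 0.003, 0.0, 0.18), (-30.0, 0.003, 0.0, 0.12), (30.0, 0.003, 0.0, 0.07), (60.0, 0.003, 0.0, 0.15), (80.0, 0.003, 0.0, 0.2), (60.0, -0.04, 0.0, 0.19), (0.0, -0.04, 0.0, 0.13), (-30.0, -0.04, 0.087, 0.29), (0.0, -0.1, 0.217, 1.2)]
20 60 180 2 [-0.59  1.23  1.4   2.28  3.98  1.8   0.57] elb [0.41 0.27 0.51]
    [(-45.0, 0.003, 0.0, 0.13), (-30.0, 0.003, 0.0, 0.09)
[... 782 characters left out ...]
), (-30.0, -0.04, 0.231, 0.26), (0.0, -0.1, 0.398, 0.37)]
30 70 0 9 [ 1.38  0.97 -1.45  2.28  3.35  0.18 -0.69] elb [ 0.09 -0.43  0.63]
    [(-45.0, 0.003, 0.0, 0.19), (-30.0, 0.003, 0.0, 0.13), (30.0, 0.003, 0.0, 0.81), (60.0, 0.003, 0.023, 1.04), (80.0, 0.003, 0.032, 1.04), (60.0, -0.04, 0.029, 1.04), (0.0, -0.04, 0.0, 0.09), (-30.0, -0.04, 0.007, 0.15), (0.0, -0.1, 0.107, 0.97)]
30 70 180 6 [-0.4   1.13  1.14  2.24  4.02  1.91  0.87] elb [0.44 0.18 0.56]
    [(-45.0, 0.003, 0.0, 0.11), (-30.0, 0.003, 0.0, 0.08), (30.0, 0.003, 0.0, 0.1), (60.0, 0.003, 0.0, 0.19), (80.0, 0.003, 0.0, 0.22), (60.0, -0.04, 0.0, 0.25), (0.0, -0.04, 0.0, 0.13), (-30.0, -0.04, 0.0, 0.14), (0.0, -0.1, 0.063, 0.3)]
```

```bash
sed -i 's/box(.043,.043,.073,.2)/box(.038,.043,.073,.2)/' clr.py
cat > t4.py <<'E'
from clr import *
from multiprocessing import Pool
import kin
P=fit().x
M=.06
def ikm(p,Rt,q0,w=.002):
    f=lambda q:np.r_[(fk(q,P)[0]-p)*10,(fk(q,P)[1].inv()*Rt).as_rotvec()*3,w*(q-q0)]
    s=least_squares(f,np.clip(q0,LO+M+.01,HI-M-.01),bounds=(LO+M,HI-M),max_nfev=60);return s.x,np.abs(f(s.x)[:6]).max()
r=.072;AX=(-30,0,30,60)
def job(a):
    az,tilt,sp=a;rng=np.random.default_rng(2)
    Rt=toolR(tilt,YAW+np.radians(az),sp);zt=Rt.apply([0,0,1]);back=-zt*.035/(zt@n)
    c=np.array([clear(tip(r,t,-.001)+k*back,Rt) for t in AX for k in(0,1)])
    if c.min()<.008:return a,c.min(),None,None
    best=(9,None)
    for k in range(12):
        q,e=ikm(tip(r,15,-.001),Rt,rng.uniform(LO,HI))
        if e>.03:continue
        es=[ikm(tip(r,t,-.001)+k*back,Rt,q)[1] for t in AX for k in(0,1)]
        if max(es)<best[0]:best=(max(es),q)
    return a,c.min(),best[0],best[1]
if __name__=="__main__":
    np.set_printoptions(precision=2,suppress=True)
    J=[(az,t,sp) for az in(-10,0,10,20,30,40) for t in(45,50,55,60,65,70) for sp in(0,180,90,-90)]
    with Pool() as p:
        for o in p.imap(job,J):
            if o[2] is not None and o[2]<.3:print(o[0],"clr",round(o[1]*1000,1),"err",round(o[2],3),o[3])
E
nproc; time timeout 500 python3 t4.py
```

```text
4
(-10, 55, 0) clr 14.0 err 0.153 [ 0.97  0.57 -1.44  2.37  2.09  0.86 -0.46]
(-10, 55, 180) clr 14.0 err 0.196 [-0.95  1.01  1.36  2.37  3.86  0.99  0.28]
(-10, 55, 90) clr 11.7 err 0.153 [ 0.97  0.57 -1.44  2.37  2.09  0.86 -2.03]
(-10, 55, -90) clr 11.7 err 0.153 [ 0.97  0.57 -1.44  2.37  2.09  0.86  1.11]
(0, 45, 0) clr 8.7 err 0.0 [ 1.06  0.46 -1.37  2.24  1.72  0.45  0.04]
(0, 45, 180) clr 8.7 err 0.0 [-0.74  0.52  1.02  2.27  4.22  0.58  0.44]
(0, 50, 0) clr 15.5 err 0.041 [ 0.32  0.26 -0.4   2.35  2.99  0.33 -1.33]
(0, 50, 180) clr 15.5 err 0.057 [-0.82  0.77  1.22  2.32  4.07  0.91  0.46]
(0, 50, 90) clr 9.4 err 0.041 [ 0.68  0.3  -0.84  2.34  2.57  0.34 -2.46]
(0, 50, -90) clr 9.4 err 0.041 [ 0.41  0.27 -0.51  2.35  2.89  0.32  0.34]
(0, 55, 0) clr 22.0 err 0.18 [ 1.06  0.53 -1.38  2.37  2.3   0.6  -0.48]
(0, 55, 180) clr 22.0 err 0.185 [-0.8   0.84  1.21  2.37  3.91  1.06  0.56]
(0, 55, 90) clr 14.3 err 0.18 [ 1.06  0.53 -1.38  2.37  2.3   0.6  -2.05]
(0, 55, -90) clr 14.3 err 0.18 [ 1.06  0.53 -1.37  2.37  2.3   0.6   1.09]
(10, 55, 0) clr 14.0 err 0.121 [ 0.4   0.32 -0.3
[... 1042 characters left out ...]
rr 0.107 [-0.47  1.05  1.16  2.31  3.98  1.69  2.37]
(20, 65, -90) clr 16.1 err 0.107 [ 0.29  0.47 -0.    2.34  4.01  0.9  -0.27]
(20, 70, 0) clr 19.5 err 0.173 [ 0.19  0.55  0.14  2.36  3.97  1.11 -1.81]
(20, 70, 180) clr 19.5 err 0.173 [ 0.85  0.56 -0.69  2.37  3.83  0.76  1.65]
(20, 70, 90) clr 19.9 err 0.173 [-0.42  1.04  1.06  2.33  3.9   1.75  2.46]
(20, 70, -90) clr 19.9 err 0.173 [ 0.27  0.54  0.04  2.36  3.96  1.07 -0.2 ]
(30, 70, 0) clr 10.7 err 0.0 [-0.27  0.96  0.95  2.23  4.13  1.73 -2.14]
(30, 70, 180) clr 10.7 err 0.0 [-0.25  0.91  0.9   2.23  4.15  1.68  1.03]
(30, 70, -90) clr 11.7 err 0.0 [-0.33  1.08  1.08  2.23  4.07  1.87 -0.64]
real	0m28.498s
user	1m50.790s
sys	0m0.173s
```

```bash
cat > sim.py <<'E'
from clr import *
np.set_printoptions(precision=2,suppress=True)
P=fit().x
def step(q,p,Rt):
    f=lambda d:np.r_[(fk(q+d,P)[0]-p)*10,(fk(q+d,P)[1].inv()*Rt).as_rotvec()*3,.01*d]
    lo=np.maximum(LO+.01-q,-.3);hi=np.minimum(HI-.01-q,.3)
    s=least_squares(f,np.clip(0*q,lo+1e-4,hi-1e-4),bounds=(lo,hi));return q+s.x
def run(q,p,A,way,N=8):
    for (tp,RT) in way:
        rv=(A.inv()*RT).as_rotvec()
        for i in range(1,N+1):
            pi=p+(tp-p)*i/N;Ai=A*R.from_rotvec(rv*i/N);q=step(q,pi,Ai)
        pp,AA,_=fk(q,P)
        print(q,"err mm",np.linalg.norm(pp-tp)*1e3,"rot",np.linalg.norm((AA.inv()*RT).as_rotvec()),"clr",np.array(clear(tp,RT))*1e3)
        p,A=tp,RT
    return q
if __name__=="__main__":
    q=np.array(D[-1][0]);p,A,_=fk(q,P)
    t=lambda r,a,x,tl,az=0,sp=0:(tip(r,a,x),toolR(tl,YAW+np.radians(az),sp))
    print("cur tilt",np.degrees(np.arccos(-A.apply([0,0,1])[2])),A.apply([0,0,1]))
    for tl in(46,49):
        print(tl);run(q,p,A,[t(.16,-60,-.13,33),t(.13,-50,-.06,tl-6),t(.085,-52,-.03,tl),t(.07,-50,0,tl),t(.07,-30,0,tl),t(.07,0,0,tl),t(.07,30,0,tl),t(.07,50,0,tl),t(.085,50,-.03,tl),t(.1,10,-.03,tl),t(.09,-52,-.03,tl)])
E
python3 sim.py
```

```text
cur tilt 35.78315413841432 [ 0.58 -0.   -0.81]
46
[-1.11  0.01  0.63  2.34  0.69  0.32  0.58] err mm 0.0025528310463432753 rot 1.7839603372507776e-05 clr [103.77 143.19]
[-0.48  0.09  0.12  2.32  1.27  0.17  0.09] err mm 0.00967123859320361 rot 5.668314439650081e-05 clr [34.57 96.38]
[ 0.06  0.22 -0.39  2.4   2.42  0.35 -0.98] err mm 0.0009002209126221347 rot 6.975546349149535e-06 clr [36.07 45.07]
[ 0.1   0.28 -0.39  2.34  2.46  0.33 -0.97] err mm 4.9001053237536545e-05 rot 2.6976150797480873e-07 clr [ 9.11 29.9 ]
[ 0.15  0.25 -0.38  2.32  2.5   0.27 -0.97] err mm 5.684840271029847e-05 rot 4.258182526146875e-07 clr [ 9.11 32.56]
[ 0.31  0.24 -0.45  2.3   2.62  0.21 -1.02] err mm 0.00024746451512440394 rot 2.1640866558501294e-06 clr [ 9.11 38.09]
[ 0.49  0.28 -0.56  2.29  2.75  0.21 -1.06] err mm 0.00022120844469125127 rot 1.9172917531749033e-06 clr [ 9.11 32.56]
[ 0.57  0.33 -0.61  2.29  2.82  0.24 -1.07] err mm 8.368599572338198e-05 rot 7.232198614317584e-07 clr [ 9.11 29.9 ]
[ 0.72  0.28 -0.72  2.34  2.9   0.22 -1.13] err mm 0.00025349171166010607 rot 1.7561791504033706e-06 clr [3
[... 840 characters left out ...]
.72  0.31 -0.96  2.32  2.33  0.36 -0.68] err mm 9.624719443194048e-05 rot 6.427860461093656e-07 clr [13.16 37.7 ]
[ 0.82  0.36 -0.98  2.31  2.43  0.34 -0.68] err mm 8.931633969307298e-05 rot 7.145756341859621e-07 clr [13.16 32.19]
[ 0.87  0.41 -0.99  2.31  2.49  0.36 -0.68] err mm 4.7538377144578e-05 rot 3.787298886245515e-07 clr [13.16 29.64]
[ 1.    0.37 -1.08  2.36  2.55  0.33 -0.73] err mm 0.00016227994380417257 rot 8.735161152111125e-07 clr [38.28 44.9 ]
[ 0.9   0.2  -1.06  2.36  2.41  0.24 -0.76] err mm 0.00023452968974533987 rot 1.9582583397861496e-06 clr [28.69 66.44]
[ 0.58  0.31 -1.03  2.42  2.19  0.54 -0.71] err mm 0.0003043267647052576 rot 1.5353000060995107e-06 clr [35.66 49.76]
```

```bash
cat > way.py <<'E'
from go import *
from clr import tip,toolR,YAW,clear
def W(r,a,x,tl,n=None,p=None,A=None,az=0):
    T=tip(r,a,x);RT=toolR(tl,YAW+np.radians(az));print("->",T,"clr",np.array(clear(T,RT)));return plan(T,RT,p,A,n)
E
python3 -c "
from way import *
p,A=W(.16,-60,-.13,34);W(.13,-50,-.06,41,None,p,A)"
```

```text
-> [0.4713 0.0981 0.275 ] clr [0.1039 0.1432]
n 5 rot/row [-0.0029  0.0026 -0.03  ]
[[-0.0116, -0.0483, 0.04], [-0.0073, -0.0496, 0.0395], [-0.0029, -0.0504, 0.039], [0.0015, -0.0508, 0.0385], [0.006, -0.0508, 0.0381]]
-> [0.5445 0.0654 0.2786] clr [0.0347 0.0962]
n 2 rot/row [ 0.     -0.0194 -0.    ]
[[-0.0375, -0.0244, 0.0226], [-0.0361, -0.0244, 0.0249]]
```

move_arm(jaw=[255,255,255,255,255,255], dp=[[-0.0116,-0.0483,0.04],[-0.0073,-0.0496,0.0395],[-0.0029,-0.0504,0.039],[0.0015,-0.0508,0.0385],[0.006,-0.0508,0.0381],[0,0,0]], rotation=[[-0.003,0.0026,-0.03],[-0.003,0.0026,-0.03],[-0.003,0.0026,-0.03],[-0.003,0.0026,-0.03],[-0.003,0.0026,-0.03],[0,0,0]])

```text
clock: 2.72
position: [0.4711, 0.0991, 0.2732]
tool_rot: [-3.137, 0.593, -3.048]
force: [-0.0, 1.0, 0.2]
grip_width: 0.0004
```

```bash
python3 -c "
from way import *
log()
import kin;from kin import *
P=fit().x;print(P,np.abs(resid(P,sgn)).max())
p,A=W(.13,-50,-.06,41,4);W(.085,-50,-.032,48,4,p,A)"
```

```text
{'clock': 2.725, 'qpos': array([-1.1545, -0.0221,  0.6809,  2.3972,  0.8497,  0.3011,  0.4316]), 'position': array([0.4711, 0.0991, 0.2732]), 'tool_rot': array([-3.1371,  0.5929, -3.0476]), 'force': array([-0.004 ,  0.9561,  0.2458])}
[-0.      1.5708  0.343   0.52    0.4365  0.3205  0.0007  0.011  -0.0669
  0.0088  0.0141  0.007 ] 1.3736638697998913e-07
-> [0.5445 0.0654 0.2786] clr [0.0347 0.0962]
n 4 rot/row [-0.0001 -0.0098  0.0004]
[[-0.0191, -0.0126, 0.0109], [-0.0187, -0.0126, 0.0114], [-0.0184, -0.0125, 0.012], [-0.018, -0.0125, 0.0126]]
-> [0.5754 0.0335 0.2496] clr [0.0395 0.0452]
n 4 rot/row [ 0.     -0.0097  0.    ]
[[-0.0007, -0.0108, 0.0126], [-0.0003, -0.0108, 0.0126], [0.0001, -0.0108, 0.0126], [0.0005, -0.0108, 0.0126]]
```

move_arm(jaw=[255,255,255,255,255], dp=[[-0.0191,-0.0126,0.0109],[-0.0187,-0.0126,0.0114],[-0.0184,-0.0125,0.012],[-0.018,-0.0125,0.0126],[0,0,0]], rotation=[[0,-0.0098,0],[0,-0.0098,0],[0,-0.0098,0],[0,-0.0098,0],[0,0,0]])

```text
clock: 3.35
position: [0.5213, 0.0775, 0.279]
tool_rot: [-3.128, 0.678, -3.042]
force: [-0.0, -0.3, 0.7]
grip_width: 0.0003
```

```bash
cat > ren.py <<'E'
# render blue spokes/hub with tyre/rim occluding; IoU against the blue mask to find the wheel angle
from h import *
from kin import HUB,n,yv,zv
from workcell import grab_frame
def pts(th):
    s=.002;o=[]
    def add(x,y,z,l):o.append((np.c_[x.ravel(),y.ravel(),z.ravel()],l))
    for k in range(5):
        a=th+k*2*np.pi/5;c,sn=np.cos(a),np.sin(a)
        for r0,r1,w,dp in((.02,.08,.02,.032),(.08,.132,.016,.024)):
            X,U,V=np.meshgrid(np.arange(-dp/2,dp/2+1e-4,s),np.arange(-w/2,w/2+1e-4,s),np.arange(r0,r1,s))
            add(X,U*c-V*sn,U*sn+V*c,1)
    X,a,r=np.meshgrid(np.arange(-.031,.0311,s),np.arange(0,6.283,.05),np.array([.012,.018,.024]));add(X,r*np.cos(a),r*np.sin(a),1)
    X,a,r=np.meshgrid(np.arange(-.017,.0171,s),np.arange(0,6.283,.008),np.arange(.144,.179,s));add(X,r*np.cos(a),r*np.sin(a),0)
    X,a,r=np.meshgrid(np.arange(-.014,.0141,s),np.arange(0,6.283,.01),np.arange(.132,.145,s));add(X,r*np.cos(a),r*np.sin(a),0)
    for sg in(1,-1):
        t=np.linspace(0,1,150)[:,None];ph=np.linspace(0,6.28,12)[None]
        for s2 in(1,-1):add(-.058*s2+.007*np.cos(ph)+0*t,sg*.095*t+.007*np.sin(ph),.008-.19*t+0*ph,0)
    X,a=np.meshgrid(np.arange(.031,.076,s),np.arange(0,6.28,.3))
    for s2 in(1,-1):add(s2*X,.008*np.cos(a),.008*np.sin(a),0)
    return o
def render(cam,th,K=2,hub=HUB):
    S=np.zeros((420*K,560*K),np.uint8);Zb=np.full(S.shape,9.);c=calibration(cam);Ti=np.linalg.inv(c["T"])
    for L,l in pts(th):
        Wd=hub+L[:,:1]*n+L[:,1:2]*yv+L[:,2:]*zv
        d=(Ti[:3,:3]@Wd.T).T[:,2]+Ti[2,3];uv=np.round((proj(cam,Wd)+.5)*K-.5).astype(int)
        for du in(0,1):
          for dv in(0,1):
            u,v=uv[:,0]+du,uv[:,1]+dv;np.minimum.at(Zb,(v,u),d-.0005*l*0)
            m=Zb[v,u]>=d-1e-9;S[v[m],u[m]]=l
    return cv2.resize(S.astype(np.float32),(560,420),interpolation=cv2.INTER_AREA)
def blue(img):
    h=cv2.cvtColor(img,cv2.COLOR_BGR2HSV);return ((h[...,0]>100)&(h[...,0]<130)&(h[...,1]>120)&(h[...,2]>50)).astype(np.float32)
def fitang(imgs,lo,hi,step=2):
    B={}
    for k,im in imgs.items():
        b=blue(im);c=proj(k,HUB)[0];m=np.zeros_like(b);cv2.circle(m,(int(c[0]),int(c[1])),75,1,-1);B[k]=b*m
    out=[]
    for d in np.arange(lo,hi,step):
        sc=[]
        for k in B:
            best=1
            r=render(k,np.radians(d))
            for dx in(-2,-1,0,1,2):
              for dy in(-2,-1,0,1,2):
                rr=np.roll(r,(dy,dx),(0,1));best=min(best,np.abs(rr-B[k]).sum()/(rr.sum()+B[k].sum()))
            sc.append(round(float(best),3))
        out.append((sum(sc),float(d),sc))
    out.sort();return out
E
python3 - <<'E'
from way import *
log();p,A=W(.085,-50,-.032,48,4);W(.068,-50,-.002,48,3,p,A)
from ren import *
im={"side":cv2.imread("pics/side0.png"),"top":cv2.imread("pics/top0.png")}
print("spoke angle mod72"); 
o=fitang(im,-48,24,3)
print(o[:4]);d=o[0][1];print(fitang(im,d-2,d+2.1,1)[:3])
E
```

```text
{'clock': 3.35, 'qpos': array([-0.7506,  0.0646,  0.3971,  2.3607,  1.1741,  0.1654,  0.1854]), 'position': array([0.5213, 0.0775, 0.279 ]), 'tool_rot': array([-3.1281,  0.6782, -3.0423]), 'force': array([-0.0436, -0.3246,  0.6818])}
-> [0.5754 0.0335 0.2496] clr [0.0395 0.0452]
n 4 rot/row [-0.0005 -0.0127  0.0007]
[[-0.0063, -0.0151, 0.0171], [-0.0056, -0.0151, 0.0173], [-0.005, -0.0151, 0.0175], [-0.0043, -0.0152, 0.0176]]
-> [0.6064 0.0232 0.2387] clr [0.0138 0.0277]
n 3 rot/row [0. 0. 0.]
[[-0.005, -0.0054, 0.0123], [-0.005, -0.0054, 0.0123], [-0.005, -0.0054, 0.0123]]
spoke angle mod72
[(0.383, -24.0, [0.08, 0.303]), (0.39, -21.0, [0.081, 0.309]), (0.40700000000000003, -27.0, [0.096, 0.311]), (0.40700000000000003, -18.0, [0.094, 0.313])]
[(0.382, -23.0, [0.078, 0.304]), (0.383, -24.0, [0.08, 0.303]), (0.384, -25.0, [0.082, 0.302])]
```

move_arm(jaw=[255,255,255,255,255], dp=[[-0.0063,-0.0151,0.0171],[-0.0056,-0.0151,0.0173],[-0.005,-0.0151,0.0175],[-0.0043,-0.0152,0.0176],[0,0,0]], rotation=[[0,-0.0127,0],[0,-0.0127,0],[0,-0.0127,0],[0,-0.0127,0],[0,0,0]])

```text
clock: 3.98
position: [0.5501, 0.0465, 0.2634]
tool_rot: [-3.088, 0.762, -3.027]
force: [-0.0, -0.2, -0.1]
grip_width: 0.0003
```

Run:
```python
from way import *
log();p,A=W(.085,-53,-.032,48);W(.068,-53,-.002,48,3,p,A)
```

```text
{'clock': 3.975, 'qpos': array([-0.3384,  0.1478,  0.0445,  2.382 ,  2.2257,  0.2174, -0.8028]), 'position': array([0.5501, 0.0465, 0.2634]), 'tool_rot': array([-3.0881,  0.7617, -3.027 ]), 'force': array([-0.0374, -0.1936, -0.0853])}
-> [0.5752 0.0363 0.2462] clr [0.0396 0.045 ]
n 1 rot/row [-0.011  -0.0241  0.0065]
[[-0.0066, -0.0143, 0.0368]]
-> [0.6062 0.0254 0.2359] clr [0.0138 0.0275]
n 3 rot/row [0. 0. 0.]
[[-0.0052, -0.0057, 0.0121], [-0.0052, -0.0057, 0.0121], [-0.0052, -0.0057, 0.0121]]
```

move_arm(jaw=[255,255,255,255], dp=[[-0.0022,-0.0048,0.0123],[-0.0022,-0.0048,0.0123],[-0.0022,-0.0048,0.0123],[0,0,0]], rotation=[[-0.0037,-0.008,0.002],[-0.0037,-0.008,0.002],[-0.0037,-0.008,0.002],[0,0,0]])

```text
clock: 4.47
position: [0.5755, 0.0362, 0.2464]
tool_rot: [-3.139, 0.836, -3.052]
force: [-0.8, 0.0, 0.4]
grip_width: 0.0
```

Run:
```python
from way import *
log();p,A=W(.068,-53,-.002,48,4)
import cv2
from workcell import grab_frame
a=grab_frame("side")[125:295,225:345];b=grab_frame("top")[155:250,205:350]
a=cv2.resize(a,None,fx=3.5,fy=3.5,interpolation=cv2.INTER_CUBIC);b=cv2.resize(b,None,fx=2.6,fy=2.6,interpolation=cv2.INTER_CUBIC)
c=np.zeros((595,800,3),np.uint8);c[:,:420]=a;c[:b.shape[0],422:422+b.shape[1]]=b;cv2.imwrite("pics/d1.png",c)
```

```text
{'clock': 4.475, 'qpos': array([-0.0359,  0.2441, -0.2138,  2.3915,  2.6955,  0.3562, -1.2144]), 'position': array([0.5755, 0.0362, 0.2464]), 'tool_rot': array([-3.1387,  0.8363, -3.0515]), 'force': array([-0.8114,  0.0375,  0.3511])}
-> [0.6062 0.0254 0.2359] clr [0.0138 0.0275]
n 4 rot/row [-0.0001 -0.0001  0.0001]
[[-0.0038, -0.0042, 0.0091], [-0.0038, -0.0042, 0.0091], [-0.0038, -0.0042, 0.0091], [-0.0038, -0.0042, 0.0091]]
```

View pics/d1.png

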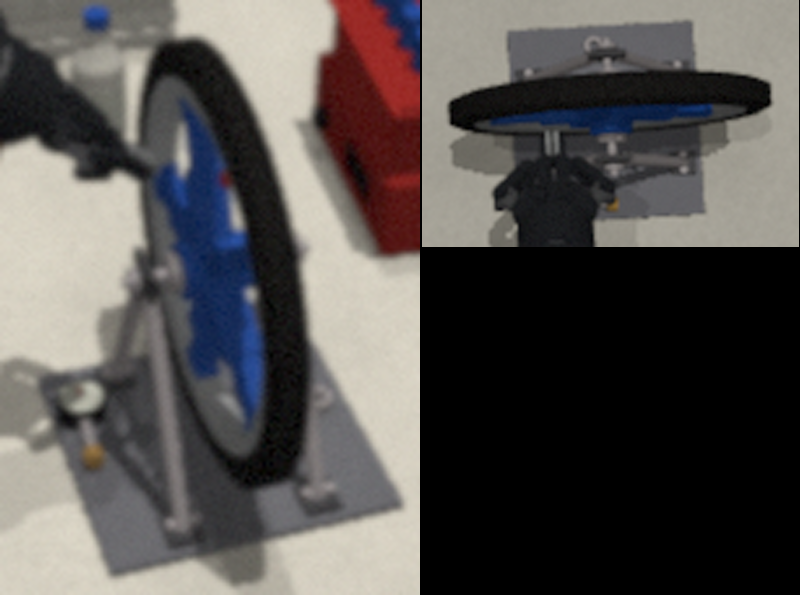

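The fingertip shows at side crop (150,165), just in front of the spoke plane. The wheel hasn't moved. I'll insert through the gap left of the upper spoke.

move_arm(jaw=[255,255,255,255,255], dp=[[-0.0038,-0.0042,0.0091],[-0.0038,-0.0042,0.0091],[-0.0038,-0.0042,0.0091],[-0.0038,-0.0042,0.0091],[0,0,0]], rotation=[[0,0,0],[0,0,0],[0,0,0],[0,0,0],[0,0,0]])

```text
clock: 5.2
position: [0.6068, 0.0258, 0.2359]
tool_rot: [-3.141, 0.837, -3.052]
force: [-0.1, 0.1, 0.2]
grip_width: -0.0001
```

```bash
cat >> way.py <<'E'
def arc(r,a0,a1,x,tl,n):
    s=bot.observe();p=s["position"];A=R.from_euler('xyz',s["tool_rot"]);RT=toolR(tl,YAW);print("rotrow",(A.inv()*RT).as_rotvec()/np.pi);L=[]
    for a in np.linspace(a0,a1,n+1)[1:]:
        t=tip(r,a,x);L.append((A.inv().apply(t-p)/.8).round(4).tolist());p=t;A=RT
    print(L)
E
python3 - <<'E'
from way import *
log();arc(.068,-53,7,-.002,48,10)
E
```

```text
{'clock': 5.2, 'qpos': array([ 0.0206,  0.3104, -0.2283,  2.3314,  2.7708,  0.3548, -1.2417]), 'position': array([0.6068, 0.0258, 0.2359]), 'tool_rot': array([-3.1415,  0.8375, -3.0519]), 'force': array([-0.115 ,  0.0534,  0.2258])}
rotrow [ 0.0004 -0.0001  0.0004]
[[-0.0045, -0.0061, -0.0051], [-0.0046, -0.0064, -0.0041], [-0.0041, -0.007, -0.0037], [-0.0035, -0.0075, -0.0032], [-0.0029, -0.008, -0.0026], [-0.0023, -0.0084, -0.002], [-0.0016, -0.0086, -0.0014], [-0.0009, -0.0088, -0.0008], [-0.0002, -0.0089, -0.0002], [0.0005, -0.0089, 0.0004]]
```

move_arm(jaw=[255,255,255,255,255,255,255,255,255,255], dp=[[-0.0045,-0.0061,-0.0051],[-0.0046,-0.0064,-0.0041],[-0.0041,-0.007,-0.0037],[-0.0035,-0.0075,-0.0032],[-0.0029,-0.008,-0.0026],[-0.0023,-0.0084,-0.002],[-0.0016,-0.0086,-0.0014],[-0.0009,-0.0088,-0.0008],[-0.0002,-0.0089,-0.0002],[0.0005,-0.0089,0.0004]], rotation=[[0,0,0],[0,0,0],[0,0,0],[0,0,0],[0,0,0],[0,0,0],[0,0,0],[0,0,0],[0,0,0],[0,0,0]])

```text
clock: 6.45
position: [0.6116, -0.037, 0.2628]
tool_rot: [-3.141, 0.838, -3.051]
force: [-0.0, 1.8, 0.2]
grip_width: 0.0002
```

Run:
```python
from way import *
from kin import HUB,n,yv
log();d=bot.observe()["position"]-HUB;a=np.degrees(np.arctan2(-d@yv,d[2]));print("tip ang",a,"r",np.hypot(d@yv,d[2]),"x",d@n)
arc(.068,a,50,-.002,48,7)
from ren import *
print(fitang({"side":grab_frame("side")},-20,52,4)[:4])
```

```text
{'clock': 6.45, 'qpos': array([ 0.3126,  0.2739, -0.3632,  2.2805,  3.0297,  0.2341, -1.3555]), 'position': array([ 0.6116, -0.037 ,  0.2628]), 'tool_rot': array([-3.1413,  0.838 , -3.051 ]), 'force': array([-0.0423,  1.8007,  0.1784])}
tip ang 6.977556468054507 r 0.06830276100879 x -0.0021707568030750845
rotrow [0.0005 0.0001 0.0005]
[[0.0013, -0.0089, 0.0015], [0.0019, -0.0088, 0.0017], [0.0026, -0.0084, 0.0023], [0.0032, -0.008, 0.0029], [0.0038, -0.0075, 0.0035], [0.0044, -0.0069, 0.004], [0.0049, -0.0062, 0.0045]]
[(0.144, 28.0, [0.144]), (0.153, 24.0, [0.153]), (0.154, 32.0, [0.154]), (0.179, 20.0, [0.179])]
```

move_arm(jaw=[255,255,255,255,255,255,255,255], dp=[[0.0013,-0.0089,0.0015],[0.0019,-0.0088,0.0017],[0.0026,-0.0084,0.0023],[0.0032,-0.008,0.0029],[0.0038,-0.0075,0.0035],[0.0044,-0.0069,0.004],[0.0049,-0.0062,0.0045],[0,0,0]], rotation=[[0,0,0],[0,0,0],[0,0,0],[0,0,0],[0,0,0],[0,0,0],[0,0,0],[0,0,0]])

```text
clock: 7.5
position: [0.6155, -0.0808, 0.238]
tool_rot: [3.141, 0.837, -3.052]
force: [-0.2, -0.4, -0.1]
grip_width: -0.0003
```

```bash
cat >> way.py <<'E'
def where():
    from kin import HUB,n,yv
    log();d=bot.observe()["position"]-HUB;a=np.degrees(np.arctan2(-d@yv,d[2]));print("tip ang",a,"r",np.hypot(d@yv,d[2]),"x",d@n);return a
E
python3 - <<'E'
from way import *
a=where()
p,A=W(.068,a-5,-.002,48,1)
p,A=W(.085,45,-.038,48,4,p,A)
p,A=W(.10,5,-.040,48,5,p,A)
W(.085,-42,-.038,48,5,p,A)
from ren import *
im=grab_frame("side");cv2.imwrite("pics/e.png",im);print(fitang({"side":im},50,90,2)[:4])
E
```

```text
{'clock': 7.5, 'qpos': array([ 0.4924,  0.3536, -0.4518,  2.2685,  3.1855,  0.2716, -1.3974]), 'position': array([ 0.6155, -0.0808,  0.238 ]), 'tool_rot': array([ 3.1414,  0.8369, -3.0525]), 'force': array([-0.155 , -0.3823, -0.1297])}
tip ang 50.532003399000594 r 0.06770790627118739 x -0.0020962774296456764
-> [ 0.6153 -0.077   0.2426] clr [0.0138 0.0281]
n 1 rot/row [ 0.0003 -0.0003  0.0002]
[[-0.0044, 0.0047, -0.0038]]
-> [ 0.5804 -0.0917  0.2551] clr [0.0436 0.0466]
n 4 rot/row [0. 0. 0.]
[[0.0046, -0.0036, -0.011], [0.0046, -0.0036, -0.011], [0.0046, -0.0036, -0.011], [0.0046, -0.0036, -0.011]]
-> [ 0.5739 -0.0407  0.2946] clr [0.0357 0.0689]
n 5 rot/row [0. 0. 0.]
[[-0.007, 0.0128, -0.007], [-0.007, 0.0128, -0.007], [-0.007, 0.0128, -0.007], [-0.007, 0.0128, -0.007], [-0.007, 0.0128, -0.007]]
-> [0.5701 0.0248 0.2582] clr [0.0436 0.0469]
n 5 rot/row [0. 0. 0.]
[[0.0064, 0.0164, 0.0065], [0.0064, 0.0164, 0.0065], [0.0064, 0.0164, 0.0065], [0.0064, 0.0164, 0.0065], [0.0064, 0.0164, 0.0065]]
[(0.198, 68.0, [0.198]), (0.199, 70.0, [0.199]), (0.202, 66.0, [0.202]), (0.207, 72.0, [0.207])]
```

move_arm(jaw=[255,255,255,255,255,255,255,255,255,255], dp=[[-0.0044,0.0047,-0.0038],[0.0046,-0.0036,-0.011],[0.0046,-0.0036,-0.011],[0.0046,-0.0036,-0.011],[0.0046,-0.0036,-0.011],[-0.007,0.0128,-0.007],[-0.007,0.0128,-0.007],[-0.007,0.0128,-0.007],[-0.007,0.0128,-0.007],[-0.007,0.0128,-0.007]], rotation=[[0,0,0],[0,0,0],[0,0,0],[0,0,0],[0,0,0],[0,0,0],[0,0,0],[0,0,0],[0,0,0],[0,0,0]])

```text
clock: 8.8
position: [0.5739, -0.0389, 0.2955]
tool_rot: [-3.141, 0.84, -3.051]
force: [-2.1, 0.7, -2.5]
grip_width: 0.0
```

Run:
```python
from way import *
where()
W(.085,-42,-.036,48,5)
```

```text
{'clock': 8.8, 'qpos': array([ 0.3958,  0.1538, -0.4242,  2.3238,  3.1881,  0.1606, -1.5251]), 'position': array([ 0.5739, -0.0389,  0.2955]), 'tool_rot': array([-3.1414,  0.8402, -3.0508]), 'force': array([-2.1013,  0.7472, -2.5481])}
tip ang 3.953656830270382 r 0.10070575363650829 x -0.03989091761515986
-> [0.5721 0.025  0.2582] clr [0.0424 0.0465]
n 5 rot/row [0.0001 0.0002 0.0001]
[[0.0063, 0.016, 0.007], [0.0063, 0.016, 0.007], [0.0063, 0.016, 0.007], [0.0063, 0.016, 0.007], [0.0063, 0.016, 0.007]]
```

move_arm(jaw=[255,255,255,255,255,255], dp=[[0.0063,0.016,0.007],[0.0063,0.016,0.007],[0.0063,0.016,0.007],[0.0063,0.016,0.007],[0.0063,0.016,0.007],[0,0,0]], rotation=[[0,0,0],[0,0,0],[0,0,0],[0,0,0],[0,0,0],[0,0,0]])

```text
clock: 9.55
position: [0.5719, 0.0261, 0.2571]
tool_rot: [3.142, 0.839, -3.048]
force: [-0.6, 0.2, 0.6]
grip_width: -0.0002
```

Run:
```python
from way import *
where()
p,A=W(.068,-37,-.002,48,5)
from ren import *
im=grab_frame("side");print(fitang({"side":im},50,90,2)[:4])
a=im[125:295,225:345];cv2.imwrite("pics/f.png",cv2.resize(a,None,fx=3.5,fy=3.5,interpolation=cv2.INTER_CUBIC))
```

```text
{'clock': 9.55, 'qpos': array([-0.0168,  0.2131, -0.195 ,  2.3918,  2.7748,  0.3181, -1.2669]), 'position': array([0.5719, 0.0261, 0.2571]), 'tool_rot': array([ 3.1416,  0.8391, -3.0484]), 'force': array([-0.6228,  0.1677,  0.5557])}
tip ang -43.01748878101912 r 0.08496292552397697 x -0.03617656898130507
-> [0.6074 0.0121 0.2493] clr [0.0138 0.0292]
n 5 rot/row [0.0002 0.0001 0.0002]
[[-0.0042, -0.0043, 0.0076], [-0.0042, -0.0043, 0.0076], [-0.0043, -0.0043, 0.0076], [-0.0043, -0.0043, 0.0077], [-0.0043, -0.0043, 0.0077]]
[(0.088, 68.0, [0.088]), (0.091, 70.0, [0.091]), (0.094, 66.0, [0.094]), (0.099, 72.0, [0.099])]
```

View pics/f.png

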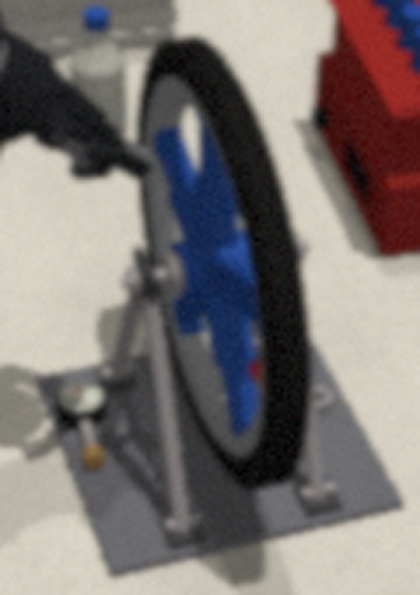

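The red cap is at crop (256,370), lower right, and the render fit puts the valve near 105°. The tip is clear of the wheel. Inserting behind the next spoke.

move_arm(jaw=[255,255,255,255,255,255], dp=[[-0.0042,-0.0043,0.0076],[-0.0042,-0.0043,0.0076],[-0.0043,-0.0043,0.0076],[-0.0043,-0.0043,0.0077],[-0.0043,-0.0043,0.0077],[0,0,0]], rotation=[[0,0,0],[0,0,0],[0,0,0],[0,0,0],[0,0,0],[0,0,0]])

```text
clock: 10.35
position: [0.608, 0.0096, 0.2491]
tool_rot: [-3.141, 0.839, -3.052]
force: [-1.0, -0.1, -0.3]
grip_width: -0.0001
```

Run:
```python
from way import *
a=where()
arc(.068,a,20,-.002,48,10)
```

```text
{'clock': 10.35, 'qpos': array([ 0.0547,  0.2824, -0.2137,  2.3185,  2.8554,  0.3061, -1.2938]), 'position': array([0.608 , 0.0096, 0.2491]), 'tool_rot': array([-3.1412,  0.8391, -3.0516]), 'force': array([-1.0396, -0.1459, -0.2537])}
tip ang -35.390984595710485 r 0.0663724289819405 x -0.0016613916574506383
rotrow [0.0003 0.0004 0.0004]
[[-0.0042, -0.0057, -0.0044], [-0.0028, -0.0073, -0.0025], [-0.0022, -0.0076, -0.002], [-0.0017, -0.0079, -0.0015], [-0.0011, -0.0081, -0.001], [-0.0005, -0.0082, -0.0005], [0.0001, -0.0082, 0.0001], [0.0007, -0.0082, 0.0006], [0.0012, -0.008, 0.0011], [0.0018, -0.0078, 0.0016]]
```

move_arm(jaw=[255,255,255,255,255,255,255,255,255,255], dp=[[-0.0042,-0.0057,-0.0044],[-0.0028,-0.0073,-0.0025],[-0.0022,-0.0076,-0.002],[-0.0017,-0.0079,-0.0015],[-0.0011,-0.0081,-0.001],[-0.0005,-0.0082,-0.0005],[0.0001,-0.0082,0.0001],[0.0007,-0.0082,0.0006],[0.0012,-0.008,0.0011],[0.0018,-0.0078,0.0016]], rotation=[[0,0,0],[0,0,0],[0,0,0],[0,0,0],[0,0,0],[0,0,0],[0,0,0],[0,0,0],[0,0,0],[0,0,0]])

```text
clock: 11.6
position: [0.6128, -0.0519, 0.259]
tool_rot: [-3.141, 0.84, -3.051]
force: [-1.1, 2.4, 0.7]
grip_width: -0.0001
```

Run:
```python
from way import *
a=where()
arc(.068,a,50,-.002,48,7)
```

```text
{'clock': 11.6, 'qpos': array([ 0.3609,  0.2887, -0.3753,  2.276 ,  3.1268,  0.2391, -1.4185]), 'position': array([ 0.6128, -0.0519,  0.259 ]), 'tool_rot': array([-3.141 ,  0.8396, -3.051 ]), 'force': array([-1.1102,  2.4102,  0.6916])}
tip ang 19.956486595036168 r 0.06813885370245365 x -0.0022029700717532056
rotrow [0.0004 0.0006 0.0005]
[[0.0017, -0.0058, 0.0019], [0.0021, -0.0057, 0.0019], [0.0024, -0.0055, 0.0022], [0.0027, -0.0052, 0.0024], [0.003, -0.0049, 0.0027], [0.0033, -0.0046, 0.0029], [0.0035, -0.0043, 0.0032]]
```

move_arm(jaw=[255,255,255,255,255,255,255,255], dp=[[0.0017,-0.0058,0.0019],[0.0021,-0.0057,0.0019],[0.0024,-0.0055,0.0022],[0.0027,-0.0052,0.0024],[0.003,-0.0049,0.0027],[0.0033,-0.0046,0.0029],[0.0035,-0.0043,0.0032],[0,0,0]], rotation=[[0,0,0],[0,0,0],[0,0,0],[0,0,0],[0,0,0],[0,0,0],[0,0,0],[0,0,0]])

```text
clock: 12.6
position: [0.6154, -0.0807, 0.2383]
tool_rot: [-3.141, 0.839, -3.052]
force: [0.5, 0.2, -0.7]
grip_width: 0.0005
```

Run:
```python
from way import *
a=where()
p,A=W(.068,a-6,-.002,48,2)
p,A=W(.085,40,-.038,48,4,p,A)
W(.11,-20,-.06,46,6,p,A)
from ren import *
im=grab_frame("side");print(fitang({"side":im},56,86,2)[:5])
```

```text
{'clock': 12.6, 'qpos': array([ 0.4675,  0.3498, -0.4217,  2.271 ,  3.2218,  0.2767, -1.4378]), 'position': array([ 0.6154, -0.0807,  0.2383]), 'tool_rot': array([-3.1413,  0.8386, -3.0521]), 'force': array([ 0.4963,  0.2297, -0.6851])}
tip ang 50.3343225815152 r 0.06778667521109814 x -0.0022160721345918497
-> [ 0.6152 -0.076   0.2436] clr [0.0138 0.0282]
n 2 rot/row [0.0001 0.0001 0.0002]
[[-0.0026, 0.0029, -0.0021], [-0.0026, 0.0029, -0.0021]]
-> [ 0.5799 -0.0863  0.2601] clr [0.0435 0.0471]
n 4 rot/row [0. 0. 0.]
[[0.0037, -0.0022, -0.0118], [0.0037, -0.0022, -0.0118], [0.0037, -0.0022, -0.0118], [0.0037, -0.0022, -0.0118]]
-> [0.5499 0.0037 0.2984] clr [0.0412 0.0808]
n 6 rot/row [-0.      0.0019  0.    ]
[[-0.0029, 0.0192, -0.0087], [-0.0028, 0.0192, -0.0088], [-0.0028, 0.0192, -0.0088], [-0.0027, 0.0192, -0.0088], [-0.0027, 0.0192, -0.0088], [-0.0026, 0.0192, -0.0088]]
[(0.191, 68.0, [0.191]), (0.192, 66.0, [0.192]), (0.196, 70.0, [0.196]), (0.201, 64.0, [0.201]), (0.209, 72.0, [0.209])]
```

move_arm(jaw=[255,255,255,255,255,255,255,255,255], dp=[[0.0013,-0.0015,0.0012],[0.0013,-0.0015,0.0012],[0,0,0],[-0.0035,0.004,-0.0031],[-0.0035,0.004,-0.0031],[0.0037,-0.0022,-0.0118],[0.0037,-0.0022,-0.0118],[0.0037,-0.0022,-0.0118],[0.0037,-0.0022,-0.0118]], rotation=[[0,0,0],[0,0,0],[0,0,0],[0,0,0],[0,0,0],[0,0,0],[0,0,0],[0,0,0],[0,0,0]])

```text
clock: 13.78
position: [0.5792, -0.0868, 0.2601]
tool_rot: [-3.14, 0.839, -3.051]
force: [-0.4, 0.1, -0.3]
grip_width: 0.0003
```

Run:
```python
from way import *
a=where()
W(.115,-25,-.05,47,7)
```

```text
{'clock': 13.775, 'qpos': array([ 0.6078,  0.268 , -0.5328,  2.3216,  3.3206,  0.2384, -1.5234]), 'position': array([ 0.5792, -0.0868,  0.2601]), 'tool_rot': array([-3.1404,  0.8393, -3.051 ]), 'force': array([-0.3582,  0.1317, -0.3335])}
tip ang 40.23382435778177 r 0.08532939568394841 x -0.03880408003584467
-> [0.5589 0.0155 0.2992] clr [0.0297 0.0814]
n 7 rot/row [0.     0.0009 0.0001]
[[-0.0039, 0.0185, -0.0061], [-0.0039, 0.0185, -0.0061], [-0.0038, 0.0185, -0.0062], [-0.0038, 0.0185, -0.0062], [-0.0038, 0.0185, -0.0062], [-0.0038, 0.0185, -0.0062], [-0.0038, 0.0185, -0.0062]]
```

move_arm(jaw=[255,255,255,255,255,255,255,255], dp=[[-0.0039,0.0185,-0.0061],[-0.0039,0.0185,-0.0061],[-0.0038,0.0185,-0.0062],[-0.0038,0.0185,-0.0062],[-0.0038,0.0185,-0.0062],[-0.0038,0.0185,-0.0062],[-0.0038,0.0185,-0.0062],[0,0,0]], rotation=[[0,0.001,0],[0,0.001,0],[0,0.001,0],[0,0.001,0],[0,0.001,0],[0,0.001,0],[0,0.001,0],[0,0,0]])

```text
clock: 14.78
position: [0.5599, 0.0141, 0.299]
tool_rot: [-3.141, 0.819, -3.051]
force: [-0.2, -0.3, 0.1]
grip_width: 0.0002
```

Run:
```python
from way import *
a=where()
from ren import *
im=grab_frame("side");im2=grab_frame("side");cv2.imwrite("pics/g0.png",im)
print(sorted(fitang({"side":im},62,83,1.5)),"\n")
b=blue(im);r=render("side",np.radians(72))
# overlay of model edges at 72 deg, plus ideal valve line
K=4;o=im[140:275,240:330];o=cv2.resize(o,None,fx=K,fy=K,interpolation=cv2.INTER_CUBIC);o2=o.copy()
m=cv2.resize(r[140:275,240:330],None,fx=K,fy=K);cs,_=cv2.findContours((m>.5).astype(np.uint8),cv2.RETR_LIST,cv2.CHAIN_APPROX_NONE)
cv2.drawContours(o2,cs,-1,(0,255,255),1);cv2.imwrite("pics/g.png",np.hstack([o,o2]))
```

```text
{'clock': 14.775, 'qpos': array([ 0.2797,  0.1134, -0.4687,  2.3427,  2.426 ,  0.1617, -0.89  ]), 'position': array([0.5599, 0.0141, 0.299 ]), 'tool_rot': array([-3.1408,  0.8192, -3.0513]), 'force': array([-0.2196, -0.3329,  0.0683])}
tip ang -24.3635341346544 r 0.11417651081473248 x -0.04911019969357017
[(0.087, 69.5, [0.087]), (0.089, 68.0, [0.089]), (0.091, 66.5, [0.091]), (0.093, 71.0, [0.093]), (0.098, 72.5, [0.098]), (0.1, 65.0, [0.1]), (0.107, 74.0, [0.107]), (0.109, 63.5, [0.109]), (0.118, 75.5, [0.118]), (0.119, 62.0, [0.119]), (0.129, 77.0, [0.129]), (0.139, 78.5, [0.139]), (0.147, 80.0, [0.147]), (0.154, 81.5, [0.154])]
```

View pics/g.png

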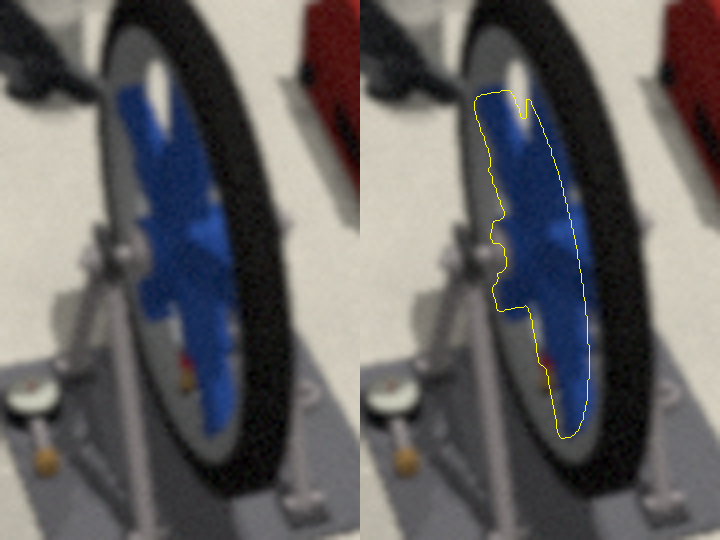

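Run:
```python
from ren import *
import itertools
def mask(im):
    b=blue(im);c=proj("side",HUB)[0];m=np.zeros_like(b);cv2.circle(m,(int(c[0]),int(c[1])),75,1,-1);return b*m
ims={"0":(cv2.imread("pics/side0.png"),-30,-15),"g":(cv2.imread("pics/g0.png"),62,80)}
S={}
sh=list(itertools.product(np.arange(0,3.1,.5),np.arange(-1,2.1,.5)))
for k,(im,lo,hi) in ims.items():
    B=mask(im)
    for th in np.arange(lo,hi,1.):
        r=render("side",np.radians(th),4)
        for dx,dy in sh:
            rr=cv2.warpAffine(r,np.float32([[1,0,dx],[0,1,dy]]),(560,420));S[k,th,dx,dy]=np.abs(rr-B).sum()/(rr.sum()+B.sum())
tot=[]
for dx,dy in sh:
    b=[min((S[k,th,dx,dy],th) for th in np.arange(lo,hi,1.)) for k,(im,lo,hi) in ims.items()];tot.append((b[0][0]+b[1][0],dx,dy,b[0],b[1]))
tot.sort()
for t in tot[:5]:print([np.round(np.array(v,float),3).tolist() for v in t])
dx,dy=tot[0][1:3]
for nm,px,c in(("0",(289.6,176.4),range(4,26,3)),("f",(298.1,230.7),range(96,117,3)),("g",(286.5,230.5),range(165,196,3))):
    print(nm,px)
    for a in c:
        t=np.radians(a);P=HUB+.102*(-np.sin(t)*yv+np.cos(t)*zv);print(a,(proj("side",P)[0]+[dx,dy]).round(1),end="; ")
    print()
g=ims["g"][0];h=g.astype(int);m=(h[...,2]>h[...,1]*1.7+10)&(h[...,2]>h[...,0]*1.5+10);m[:, :275]=0;m[:,300:]=0;m[:215]=0;m[:245]&=True;m[245:]=0
print("red px",np.argwhere(m)[:,::-1].tolist())
```

```text
[0.167, 2.0, -1.0, [0.079, -23.0], [0.089, 70.0]]
[0.172, 2.0, -0.5, [0.081, -22.0], [0.091, 70.0]]
[0.177, 2.0, 0.0, [0.084, -22.0], [0.093, 70.0]]
[0.188, 2.0, 0.5, [0.09, -21.0], [0.098, 70.0]]
[0.193, 2.5, 0.0, [0.091, -22.0], [0.102, 70.0]]
0 (289.6, 176.4)
4 [289.3 171.4]; 7 [289.9 172.7]; 10 [290.6 174.1]; 13 [291.2 175.6]; 16 [291.8 177.1]; 19 [292.5 178.7]; 22 [293.1 180.4]; 25 [293.7 182.2]; 
f (298.1, 230.7)
96 [300.2 226.7]; 99 [300.  228.1]; 102 [299.8 229.3]; 105 [299.6 230.5]; 108 [299.4 231.6]; 111 [299.1 232.5]; 114 [298.8 233.4]; 
g (286.5, 230.5)
165 [290.4 233.1]; 168 [289.8 232.2]; 171 [289.2 231.3]; 174 [288.6 230.3]; 177 [288.1 229.2]; 180 [287.5 228. ]; 183 [286.9 226.8]; 186 [286.3 225.5]; 189 [285.7 224.2]; 192 [285.2 222.8]; 195 [284.6 221.3]; 
red px [[286, 230], [286, 231]]
```

Run:
```python
from ren import *
im=np.mean([grab_frame("side").astype(float) for _ in range(6)],0).astype(np.uint8);cv2.imwrite("pics/avg.png",im)
K=7;X0,X1,Y0,Y1=262,300,150,230+22
o=cv2.resize(im[Y0:Y1,X0:X1],None,fx=5.6,fy=5.6,interpolation=cv2.INTER_CUBIC);K=5.6
tiles=[o]
for th in(68,72):
    q=o.copy();r=render("side",np.radians(th),4);r=cv2.warpAffine(r,np.float32([[1,0,2],[0,1,-1]]),(560,420))
    m=cv2.resize(r[Y0:Y1,X0:X1],(o.shape[1],o.shape[0]));cs,_=cv2.findContours((m>.5).astype(np.uint8),cv2.RETR_LIST,cv2.CHAIN_APPROX_NONE);cv2.drawContours(q,cs,-1,(0,255,255),1)
    t=np.radians(th+108)
    for rr,w in((.097,.006),(.109,.006),(.109,.004),(.132,.004)):
        P=[HUB+rr*(-np.sin(t)*yv+np.cos(t)*zv)+w*(np.cos(b)*n+np.sin(b)*(np.cos(t)*yv+np.sin(t)*zv)) for b in np.linspace(0,6.28,24)]
        uv=((proj("side",np.array(P))+[2,-1]-[X0,Y0]+.5)*K-.5).astype(np.int32);cv2.polylines(q,[uv],True,(0,255,0),1)
    tiles.append(q)
cv2.imwrite("pics/k.png",np.hstack(tiles))
```

```text
(no output)
```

View pics/k.png

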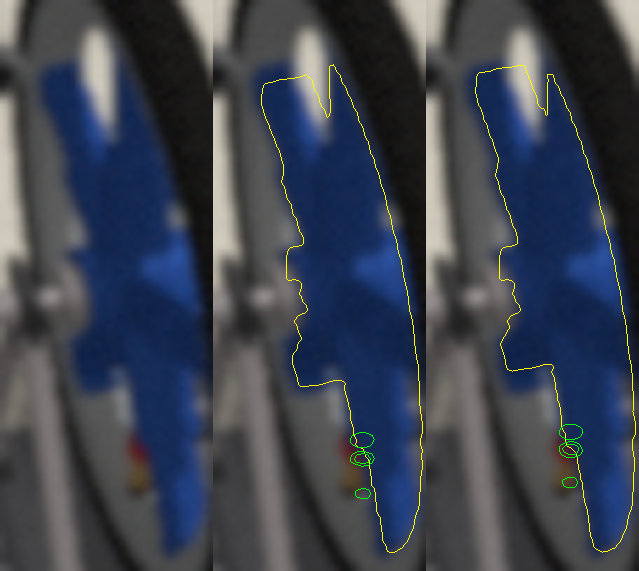

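```bash
cat > fit2.py <<'E'
import ren
from ren import *
from scipy.optimize import minimize
ims=[cv2.imread("pics/side0.png"),cv2.imread("pics/avg.png")]
def mask(im):
    b=blue(im);c=proj("side",HUB)[0];m=np.zeros_like(b);cv2.circle(m,(int(c[0]),int(c[1])),75,1,-1);return b*m
B=[cv2.GaussianBlur(mask(i),(0,0),.8) for i in ims]
def f(v,full=False):
    yaw=.088+v[2]*.05;ren.n=np.array([np.cos(yaw),np.sin(yaw),0]);ren.yv=np.array([-ren.n[1],ren.n[0],0])
    hub=HUB+np.array([v[0],v[1],v[5]])*.005;s=0
    for b,th in zip(B,(-22+5*v[3],70+5*v[4])):
        r=cv2.GaussianBlur(render("side",np.radians(th),3,hub),(0,0),.8);s+=((r-b)**2).sum()/b.sum()
    return s+.02*(v[5]**2+v[0]**2*.3+v[1]**2*.3)
print(f(np.zeros(6)))
s=np.vstack([np.zeros(6),np.diag([1,1,.8,.8,.8,.6])])
o=minimize(f,np.zeros(6),method="Nelder-Mead",options=dict(initial_simplex=s,maxfev=220))
v=o.x;print(o.fun,"hub d mm",v[[0,1,5]]*5,"yaw",.088+v[2]*.05,"th",-22+5*v[3],70+5*v[4]);np.save("v.npy",v)
E
time timeout 560 python3 fit2.py
```

```text
0.4161514639854431Traceback (most recent call last):
  File "fit2.py", line 16, in <module>
    o=minimize(f,np.zeros(6),method="Nelder-Mead",options=dict(initial_simplex=s,maxfev=220))
    res = _minimize_neldermead(fun, x0, args, callback, bounds=bounds,
                               **options)
    fxr = func(xr)
    fx = function(np.copy(x), *(wrapper_args + args))
  File "fit2.py", line 12, in f
    r=cv2.GaussianBlur(render("side",np.radians(th),3,hub),(0,0),.8);s+=((r-b)**2).sum()/b.sum()
                       ~~~~~~^^^^^^^^^^^^^^^^^^^^^^^^^^^^^
  File "ren.py", line 26, in render
    d=(Ti[:3,:3]@Wd.T).T[:,2]+Ti[2,3];uv=np.round((proj(cam,Wd)+.5)*K-.5).astype(int)
                                                   ~~~~^^^^^^^^
  File "h.py", line 9, in proj
    c=calibration(n);Ti=np.linalg.inv(c["T"])
ValueError: time passes only in moves, steps and waits

real	0m51.419s
user	1m29.823s
sys	0m12.064s
```

```bash
sed -i 's/^from workcell import calibration/from workcell import calibration as _c\nimport functools\ncalibration=functools.lru_cache(_c)/' h.py; time timeout 570 python3 fit2.py; python3 -c "
from workcell import bot;print(bot.observe()['clock'])"
```

```text
0.4161514639854431
0.14302660277435197 hub d mm [5.98527682 1.17340455 0.19093287] yaw 0.08672016384235967 th -22.017118203643758 68.89657088106357
15.175
real	2m0.153s
user	4m14.681s
sys	0m31.731s
```

```bash
sed -i 's/^HUB=.*;YAW/HUB=np.array([.617,-.0275,.195]);YAW/' kin.py
python3 - <<'E'
from way import *
where()
p,A=W(.088,33,-.038,48,6)
W(.068,36,-.003,48,4,p,A)
import ren
from ren import *
hub=np.array([.613,-.0285,.195])+np.load("v.npy")[[0,1,5]]*.005
for a in(168,171,174,177,180,183):
    t=np.radians(a);print(a,proj("side",hub+.103*(-np.sin(t)*yv+np.cos(t)*zv)-.003*n)[0].round(1))
E
```

```text
{'clock': 15.175, 'qpos': array([ 0.2773,  0.1152, -0.4659,  2.3423,  2.4269,  0.1619, -0.89  ]), 'position': array([0.5602, 0.0139, 0.2982]), 'tool_rot': array([-3.1405,  0.818 , -3.0508]), 'force': array([ 0.2713,  0.3798, -0.7934])}
tip ang -24.109732948478637 r 0.11310903709936959 x -0.05290137434692396
-> [ 0.5834 -0.0786  0.2688] clr [0.0412 0.051 ]
n 6 rot/row [ 0.     -0.001   0.0001]
[[0.0024, -0.0196, 0.0064], [0.0024, -0.0196, 0.0064], [0.0024, -0.0196, 0.0064], [0.0024, -0.0196, 0.0064], [0.0025, -0.0196, 0.0064], [0.0025, -0.0196, 0.0064]]
-> [ 0.6175 -0.0676  0.25  ] clr [0.0148 0.0293]
n 4 rot/row [0. 0. 0.]
[[-0.003, 0.0025, 0.0121], [-0.003, 0.0025, 0.0121], [-0.003, 0.0025, 0.0121], [-0.003, 0.0025, 0.0121]]
168 [288.8 233.1]
171 [288.2 232.2]
174 [287.6 231.2]
177 [287.  230.1]
180 [286.4 228.9]
183 [285.8 227.7]
```

move_arm(jaw=[255,255,255,255,255,255,255,255,255,255], dp=[[0.0024,-0.0196,0.0064],[0.0024,-0.0196,0.0064],[0.0024,-0.0196,0.0064],[0.0024,-0.0196,0.0064],[0.0025,-0.0196,0.0064],[0.0025,-0.0196,0.0064],[-0.003,0.0025,0.0121],[-0.003,0.0025,0.0121],[-0.003,0.0025,0.0121],[-0.003,0.0025,0.0121]], rotation=[[0,-0.001,0],[0,-0.001,0],[0,-0.001,0],[0,-0.001,0],[0,-0.001,0],[0,-0.001,0],[0,0,0],[0,0,0],[0,0,0],[0,0,0]])

```text
clock: 16.42
position: [0.618, -0.0671, 0.2499]
tool_rot: [-3.141, 0.837, -3.051]
force: [0.3, -0.6, -0.4]
grip_width: -0.0001
```

Run:
```python
from way import *
a=where()
arc(.068,a,50,-.003,48,6)
```

```text
{'clock': 16.425, 'qpos': array([ 0.6089,  0.3534, -0.6333,  2.2542,  2.8577,  0.2455, -1.0777]), 'position': array([ 0.618 , -0.0671,  0.2499]), 'tool_rot': array([-3.1408,  0.8369, -3.051 ]), 'force': array([ 0.2542, -0.6352, -0.3584])}
tip ang 35.75383871340932 r 0.06768565904006998 x -0.0024982041681438356
rotrow [ 0.0004 -0.0003  0.0006]
[[0.0018, -0.003, 0.0007], [0.0017, -0.0027, 0.0015], [0.0017, -0.0026, 0.0016], [0.0018, -0.0025, 0.0016], [0.0019, -0.0024, 0.0017], [0.002, -0.0023, 0.0018]]
```

move_arm(jaw=[255,255,255,255,255,255,255], dp=[[0.0018,-0.003,0.0007],[0.0017,-0.0027,0.0015],[0.0017,-0.0026,0.0016],[0.0018,-0.0025,0.0016],[0.0019,-0.0024,0.0017],[0.002,-0.0023,0.0018],[0,0,0]], rotation=[[0,0,0],[0,0,0],[0,0,0],[0,0,0],[0,0,0],[0,0,0],[0,0,0]])

```text
clock: 17.3
position: [0.6181, -0.0797, 0.2388]
tool_rot: [-3.141, 0.837, -3.051]
force: [0.4, 0.4, 0.1]
grip_width: -0.0003
```

Run:
```python
from way import *
a=where()
arc(.068,a,54.5,-.003,48,4)
```

```text
{'clock': 17.3, 'qpos': array([ 0.652 ,  0.3867, -0.6532,  2.2554,  2.8961,  0.2647, -1.0784]), 'position': array([ 0.6181, -0.0797,  0.2388]), 'tool_rot': array([-3.141 ,  0.8369, -3.0514]), 'force': array([0.3739, 0.3523, 0.0641])}
tip ang 49.931587306235365 r 0.06810695227586556 x -0.0034446463565810832
rotrow [ 0.0003 -0.0003  0.0005]
[[0.0007, -0.001, 0.0013], [0.001, -0.0011, 0.0009], [0.001, -0.001, 0.0009], [0.001, -0.001, 0.0009]]
```

move_arm(jaw=[255,255,255,255,255,255,255], dp=[[0.0009,-0.001,0.0009],[0.001,-0.0011,0.0009],[0.001,-0.001,0.0009],[0.001,-0.001,0.0009],[0.001,-0.001,0.0009],[0.001,-0.001,0.0009],[0,0,0]], rotation=[[0,0,0],[0,0,0],[0,0,0],[0,0,0],[0,0,0],[0,0,0],[0,0,0]])

```text
clock: 18.18
position: [0.6187, -0.0846, 0.2325]
tool_rot: [-3.141, 0.837, -3.051]
force: [-0.2, 0.9, 0.2]
grip_width: -0.0001
```

```bash
cat > ang.py <<'E'
import ren
from ren import *
v=np.load("v.npy");yaw=.088+v[2]*.05;ren.n=np.array([np.cos(yaw),np.sin(yaw),0]);ren.yv=np.array([-ren.n[1],ren.n[0],0])
hub=np.array([.613,-.0285,.195])+v[[0,1,5]]*.005
def ang(im,lo=62,hi=82,low_only=False):
    b=blue(im);c=proj("side",hub)[0];m=np.zeros_like(b);cv2.circle(m,(int(c[0]),int(c[1])),75,1,-1)
    if low_only:m[:int(c[1])+6]=0
    b=cv2.GaussianBlur(b*m,(0,0),.8);o=[]
    for th in np.arange(lo,hi,1.):
        r=cv2.GaussianBlur(render("side",np.radians(th),3,hub)*m,(0,0),.8);o.append((float(((r-b)**2).sum()/b.sum()),th))
    o=np.array(o);k=np.clip(o[:,0].argmin(),2,len(o)-3);p=np.polyfit(o[k-2:k+3,1],o[k-2:k+3,0],2);return -p[1]/2/p[0],o[k]
E
python3 - <<'E'
from way import *
a=where()
from ang import *
im=np.mean([grab_frame("side").astype(float) for _ in range(3)],0).astype(np.uint8);cv2.imwrite("pics/m.png",im)
print("ref avg",ang(cv2.imread("pics/avg.png")),ang(cv2.imread("pics/avg.png"),low_only=True))
print("now",ang(im),ang(im,low_only=True))
E
```

```text
{'clock': 18.175, 'qpos': array([ 0.6644,  0.4044, -0.6571,  2.2562,  2.9104,  0.2772, -1.0765]), 'position': array([ 0.6187, -0.0846,  0.2325]), 'tool_rot': array([-3.1408,  0.837 , -3.0513]), 'force': array([-0.2245,  0.8866,  0.2412])}
tip ang 56.636416268115674 r 0.06824734332807653 x -0.003352586296699433
ref avg (np.float64(69.30749154158963), array([ 0.0764, 69.    ])) (np.float64(69.42809811639368), array([ 0.0695, 69.    ]))
now (np.float64(72.45629360807104), array([ 0.3253, 72.    ])) (np.float64(72.25325021366136), array([ 0.0793, 72.    ]))
```

move_arm(jaw=[255,255,255,255,255,255,255], dp=[[-0.0038,0.004,-0.0034],[-0.0038,0.004,-0.0034],[0.0037,-0.0022,-0.0118],[0.0037,-0.0022,-0.0118],[0.0037,-0.0022,-0.0118],[0.0037,-0.0022,-0.0118],[0,0,0]], rotation=[[0,0,0],[0,0,0],[0,0,0],[0,0,0],[0,0,0],[0,0,0],[0,0,0]])

```text
clock: 19.2
position: [0.5823, -0.0891, 0.2576]
tool_rot: [-3.139, 0.837, -3.051]
force: [-0.3, -0.2, -1.0]
grip_width: -0.0001
```

Run:
```python
from way import *
a=where();W(.115,-25,-.053,47,7)
```

```text
{'clock': 19.2, 'qpos': array([ 0.8088,  0.3184, -0.7717,  2.3067,  2.9729,  0.2257, -1.1412]), 'position': array([ 0.5823, -0.0891,  0.2576]), 'tool_rot': array([-3.1395,  0.8372, -3.0512]), 'force': array([-0.2665, -0.1894, -1.009 ])}
tip ang 42.94717403343267 r 0.08555221099571479 x -0.03998407225926739
-> [0.5599 0.0163 0.2992] clr [0.0323 0.0822]
n 7 rot/row [-0.      0.0008  0.0001]
[[-0.004, 0.0191, -0.0067], [-0.004, 0.0191, -0.0067], [-0.004, 0.0191, -0.0067], [-0.0039, 0.0191, -0.0067], [-0.0039, 0.0191, -0.0067], [-0.0039, 0.0191, -0.0067], [-0.0039, 0.0191, -0.0068]]
```

move_arm(jaw=[255,255,255,255,255,255,255,255], dp=[[-0.004,0.0191,-0.0067],[-0.004,0.0191,-0.0067],[-0.004,0.0191,-0.0067],[-0.0039,0.0191,-0.0067],[-0.0039,0.0191,-0.0067],[-0.0039,0.0191,-0.0067],[-0.0039,0.0191,-0.0068],[0,0,0]], rotation=[[0,0.001,0],[0,0.001,0],[0,0.001,0],[0,0.001,0],[0,0.001,0],[0,0.001,0],[0,0.001,0],[0,0,0]])

```text
clock: 20.2
position: [0.5607, 0.0184, 0.2995]
tool_rot: [-3.14, 0.816, -3.049]
force: [0.4, -0.7, -0.2]
grip_width: 0.0006
```

Run:
```python
from way import *
a=where()
from ang import *
im=np.mean([grab_frame("side").astype(float) for _ in range(4)],0).astype(np.uint8)
print("now",ang(im),ang(im,low_only=True))
b=grab_frame("top")[155:250,205:350];c=np.zeros((595,800,3),np.uint8)
c[:,:420]=cv2.resize(im[125:295,225:345],(420,595),interpolation=cv2.INTER_CUBIC);b=cv2.resize(b,None,fx=2.6,fy=2.6,interpolation=cv2.INTER_CUBIC);c[:b.shape[0],422:422+b.shape[1]]=b
s=cv2.resize(im,(376,282));c[300:582,422:798]=s;cv2.imwrite("pics/z.png",c)
```

```text
{'clock': 20.2, 'qpos': array([ 0.2963,  0.1157, -0.4987,  2.337 ,  2.3419,  0.1632, -0.8107]), 'position': array([0.5607, 0.0184, 0.2995]), 'tool_rot': array([-3.1405,  0.8161, -3.0488]), 'force': array([ 0.4161, -0.7151, -0.2048])}
tip ang -25.8638736013822 r 0.11612172607182597 x -0.05200893510308169
now (np.float64(72.16312777473654), array([ 0.0834, 72.    ])) (np.float64(72.28277421721845), array([ 0.08, 72.  ]))
```

View pics/z.png

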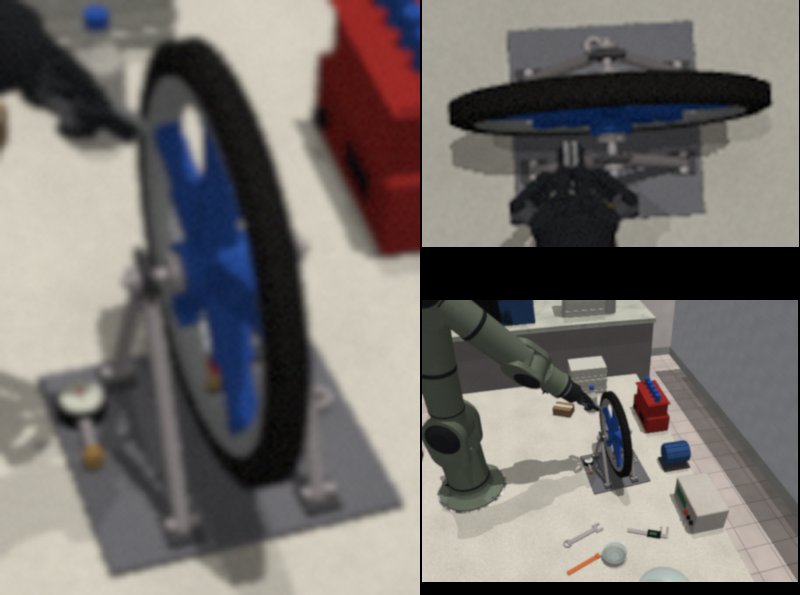

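Spokes fit 72.2° (wanted 72°). The valve with its red cap is at crop (212,370), at the bottom, and the bystanders are in place. I'll draw back farther, reversing the approach.

```bash
python3 -c "
from way import *
W(.155,-50,-.12,38,8)"
```

```text
-> [0.487  0.0802 0.2946] clr [0.0943 0.1352]
n 8 rot/row [0.    0.006 0.   ]
[[0.0077, 0.011, -0.0073], [0.0078, 0.011, -0.0071], [0.008, 0.011, -0.007], [0.0081, 0.011, -0.0068], [0.0082, 0.011, -0.0067], [0.0084, 0.011, -0.0065], [0.0085, 0.011, -0.0064], [0.0086, 0.011, -0.0062]]
```

move_arm(jaw=[255,255,255,255,255,255,255,255,255], dp=[[0.0077,0.011,-0.0073],[0.0078,0.011,-0.0071],[0.008,0.011,-0.007],[0.0081,0.011,-0.0068],[0.0082,0.011,-0.0067],[0.0084,0.011,-0.0065],[0.0085,0.011,-0.0064],[0.0086,0.011,-0.0062],[0,0,0]], rotation=[[0,0.006,0],[0,0.006,0],[0,0.006,0],[0,0.006,0],[0,0.006,0],[0,0.006,0],[0,0.006,0],[0,0.006,0],[0,0,0]])

```text
clock: 21.58
position: [0.487, 0.0809, 0.295]
tool_rot: [-3.14, 0.665, -3.051]
force: [-0.6, -0.4, -0.5]
grip_width: 0.0002
```

Run:
```python
from ang import *
print(ang(grab_frame("side")))
from workcell import workorder,bot
s=bot.observe();print(s["position"],s["force"],np.abs(s["qd"]).max(),workorder.job_done())
```

```text
(np.float64(72.25852751211279), array([ 0.08019175, 72.        ]))
the job is handed in; nothing more can be done
[0.48716084 0.08053792 0.29493486] [ 0.54045738  0.02003623 -0.47779805] 0.011982346036423253 None
```

I turned the wheel about 166° with the closed fingertip, drew back roughly 10 cm from the wheel and handed the job in at 21.6 s. That took two spoke pushes and a final 3° nudge.

- **Valve angle:** my model fit to the last side picture put the spokes at 72.3° (72° wanted). That leaves the valve about 0.3° from straight down. I trust this fit to about 2°.
- **Fit disagreement:** with my first hub position, the red cap's height in the image gave an angle about 4° different from the spoke fit. Refitting the hub about 6 mm farther out brought the two within 1° in image height. Its sideways pixel position still read about 4° off.
- **Contact:** the highest force reading I saw was about 3.3 N in free air, and about 2.7 N while pushing. The readings give no sign of touching the tyre or valve.
- **Bystanders:** they looked unmoved in the last views, but I did not measure them. The gripper hid part of the gauge in the top view.

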